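# Load the rover's fuse with the sprung tongs

## Task

Take the sprung tongs from their stand, squeeze them to pick the smaller fuse off the rack, and load it in the rover's fuse holder: from just above the holder's lip, feel for the sprung contact plate with one end and push it back until the other end clears the lip, lower the fuse fully home between plate and lip, and let it go. Then put the tongs back upright in their stand. Touch the fuse only with the tongs, never press it hard against the holder (the ceramic is brittle; the plate's spring gives way at 3 N), and leave the bigger fuse where it lies.

Things in the scene. Friction and masses are not known exactly. Their poses are not given: they have to be found in the camera images.
- tongs_grip (a point): Sprung aluminium tongs, upright, tips down, 111 mm tall, 60 g; two arms hang from a crown (top 35 mm above this point). The point: midway between the black rubber finger plates (20 mm in x, 30 mm high, 50 mm over their outer faces relaxed), 76 mm above the tips. x: along the jaw grooves; y: closing line; z: up. Plates 48.5 mm apart: jaws still pass the fuse; 45 mm: they grip it.
- tongs_tip (a point): Centre between the grooved jaws, 69 mm under tongs_grip, 7 mm above the tips, same axes. Jaws: 12 mm in x, 14 mm high, 26 mm apart relaxed, 40 mm over their backs; they hold a round part lying along x with its axis through this point. Squeezing the plates takes about 9 N to start, 17 N at the fuse; a third of any further force reaches the fuse.
- tong_left (a joint): Closing angle of both tong arms, rad: 0 relaxed and open, about 0.08 when gripping the smaller fuse, 0.13 at most.
- stand_floor (a point): Centre of the inner floor of the black tongs stand, an upright open-topped socket, inside 24 mm (x) by 48 mm (y), walls 40 mm high above this point (the tongs' lower part is 18 by 40 mm). The tongs stand in it, tips on this floor, their y along the stand's y.
- fuse_center (a point): Centre of the smaller fuse: white ceramic, steel caps, a cylinder 16 mm in diameter, 51 mm long along its x, 25 g, both ends alike. It lies in two 6 mm wide wooden cradles (15 mm either side of the rack's middle; the fuse may lie 3 mm off along x), centre 20 mm above the table; under its middle only the rack's base, 14 mm below the centre.
- spare_center (a point): Centre of the bigger spare fuse, 22 mm in diameter and 58 mm long, lying alongside the smaller one on the same rack, their axes 56 mm apart. Leave it.
- seat (a point): Fuse axis of the black holder on the rover's deck, 76 mm above the table; x: along the fuse, lip to plate; z: up. THE HOLDER IS CLAMPED UP TO 10 mm FORE OR AFT OF THIS POINT IN x: feel for it. From the holder's middle: lip at x = -25.5 to -30.5 mm, top level with the axis; two 6 mm cradles at 15 mm either side centre the fuse; base 14 mm below; plate's face at +19.5 mm.
- rover: Wheeled rover that carries the holder, 210 mm long; origin on the table under the seat point, same axes; 100 mm high at the plate's top. The brass sprung plate is 14 mm wide, from 6 mm below to 24 mm above the fuse axis; it takes 1.25 N to start, yields 6 mm (2.75 N) when the fuse is home and stops hard at 8 mm (3.25 N). Its spring then clamps the fuse on the lip.
Things that resemble listed ones, but are neither listed nor needed, are in the scene too. Of the things shaped like the part that bears tongs_grip, the aluminium one is meant.

How it is judged:
By the outcome, as a careful person would: the job done as asked, in the order asked, and still so for the second after the job is handed in, with the robot touching nothing.
It also fails if it takes over 72 s, if anything falls off the work surface, if the arm or the gripper's body presses on something with over 40 N, if the wrist force passes 120 N, or if a joint passes its speed limit or range.

## Robot

A 6-joint arm with a two-finger parallel gripper is mounted at the origin on the work surface. World frame = base frame: x ahead of the robot, y to its left, z up, the work surface at z = 0. Lengths are in mm, angles in rad, forces in N, time in s.
With the tool pointing down it reaches from about 400 to 925 mm from the base axis. Payload 3.4 kg.
Tool frame: the origin (TCP) lies midway between the tips of the shut fingers; the grasp point (between the pads) lies 19 mm behind it; z points along the fingers, y is the line along which they close (so a half turn about z gives the same grasp; the last joint's range is limited). The gripper opens to 85 mm and grips with 20 to 120 N. Pads are 22 mm wide; open, the fingers measure 114 mm over their backs; the gripper's body (76 mm by 85 mm) begins 54 mm behind the grasp point. The pads swing forward as they close: fully open they stand 13 mm farther back than shut.
Start: joints at [1.05, 0.307, 1.506, -0, 1.328, -0.073], TCP at [248.47, 518.55, 231.305] pointing down, gripper open.
Joint ranges: [-3.12, 3.12], [-1.05, 2.28], [0.14, 2.33], [-1.42, 4.57], [0.1, 2.73], [-2.68, 2.68]. Speed limits (rad/s): [2.57, 2.57, 3.14, 3.14, 3.14, 3.14].

## Interface

Orientations are given as a unit quaternion [w, x, y, z].
In Python, from rig import telemetry, imaging, manip gives the robot as it stands. The module is installed in compiled form; this text tells all that it offers.
- The arm moves only by the tool arm_command, never from a script. Its argument "motion" is a list of rows, each a list of 4 numbers: the shift along the tool's x, y, z in mm, then the turn about the tool's z in degrees. A call has 1 to 5 rows; each row shifts and turns the commanded pose from where the row before left it, along the tool's axes as they then stand; what a row does not reach is not made up. A row lasts 1/12 s, in which the tool goes at most 41.7 mm and 7.16 degrees, less where a joint would pass 70% of its speed; a pose out of reach is approached as far as the arm can. A call with a gripper value outside its range is refused whole. "jaw" is the closure in counts, from 0 (fully open) to 255 (shut), set as the call begins (left out, the last holds). The fingers move at their own pace and stop on an object; "newtons" is the grip in N (left out, the last holds). Time passes only in rows, so rows that do not move let the fingers close. It gives the time, the measured TCP pose, the force, the opening and the grip force at its end, in the units of the state.
- telemetry.state(): the state, without advancing time (a new reading comes with each control period).
- imaging.capture(name): name is "scene" or "side" or "wrist"; returns a dict with "image" (420x560x3 uint8, red, green, blue), "depth" (420x560 float32, mm along the optical axis (not along the pixel's ray), 0 where there is no reading), "vfov" (degrees; the focal length in pixels is half the picture's height over the tangent of half this angle, whatever the lens; pixels are square), "cx", "cy" (the principal point, pixels), "view" (4x4, takes a point from world to camera coordinates); the wrist camera has in their place "mount" (4x4, takes a point from camera to tool coordinates, whose origin is the TCP and whose axes are the flange's). Camera axes: x right, y up, looking along -z (the intrinsics and any distortion apply to the point x, -y, -z); pixel columns grow to the right and rows downward; lengths in mm; the calibration is good to about 2 mm. A picture is of the moment at which its call begins: read the wrist's pose just before it.
- manip.job_done(): hands the job in; it is judged then, once.
The state is a dict: "time_s": time; "joints": joint angles; "qvel": joint speeds; "effort": joint torques, N m; "ee_pos": TCP position; "eef_rot": TCP orientation; "contact_force": force on the tool from outside, world axes, zero at the start; "wrist_torque": the same for the moment, N m; "opening": finger opening in mm; "grip_force": force on a finger pad.
Only numpy, scipy, OpenCV 4.12 (cv2) and the standard library are available. Lean on these libraries where they do the work, as an engineer would, in place of code of your own. Each camera call takes 0.05 s, during which the arm holds its last target. There are 200 camera calls.

## Working session

There is one attempt and no reset: what is moved stays moved. The work goes in short steps, Python scripts to look and compute and a tool call to move; the robot and the scene stay as the last step left them, time stands still between calls to the robot, and variables do not carry over. Pictures are saved under pics/ and viewed, at most 10 in all, crops included, and the job is handed in when it is done.

Besides the shell and the picture viewer there is one more tool, called after "Emit:" as name([rows], argument=value, ...), one row to a line, values as JSON. arm_command: Moves the arm, as the interface text tells. Its arguments: {"type":"object","properties":{"motion":{"type":"array"},"jaw":{"type":"number"},"newtons":{"type":"number"}},"required":["motion"]}

```bash
mkdir -p pics
cat > h.py <<'E'
import numpy as np, cv2, pickle
from rig import telemetry, imaging, manip
from scipy.spatial.transform import Rotation as R
def cap(n):
    s=telemetry.state(); c=imaging.capture(n)
    if 'mount' in c:
        T=np.eye(4); q=s['eef_rot']; T[:3,:3]=R.from_quat([q[1],q[2],q[3],q[0]]).as_matrix(); T[:3,3]=s['ee_pos']
        c['c2w']=T@c['mount']
    else: c['c2w']=np.linalg.inv(c['view'])
    return c
def foc(c): return 210/np.tan(np.radians(c['vfov'])/2)
def ray(c,u,v):
    f=foc(c); d=np.array([(u-c['cx'])/f,-(v-c['cy'])/f,-1.]); return c['c2w'][:3,3],c['c2w'][:3,:3]@d
def onz(c,u,v,z):
    o,d=ray(c,u,v); return o+d*(z-o[2])/d[2]
def cloud(c):
    v,u=np.mgrid[:420,:560]; f=foc(c); D=c['depth']
    P=np.stack([(u-c['cx'])/f*D,-(v-c['cy'])/f*D,-D],-1)
    W=P@c['c2w'][:3,:3].T+c['c2w'][:3,3]; W[D<=0]=np.nan; return W
def save(c,name): cv2.imwrite('pics/'+name,c['image'][...,::-1])
E
python3 - <<'E'
from h import *
s=telemetry.state(); print({k:np.round(v,3) for k,v in s.items()})
for n in('scene','side','wrist'):
    c=cap(n); pickle.dump(c,open(n+'.pkl','wb')); save(c,n+'0.png'); print(n,{k:v for k,v in c.items() if k not in('image','depth','view')}, (c['depth']>0).mean())
a=[cv2.imread(f'pics/{n}0.png') for n in('scene','side','wrist')]
E
```

```text
{'time_s': np.float64(0.0), 'joints': array([ 1.05 ,  0.308,  1.508,  0.   ,  1.328, -0.073]), 'qvel': array([-0.001,  0.   , -0.002, -0.001,  0.002,  0.   ]), 'effort': array([ 1.0000e-03, -4.5755e+01, -2.5192e+01,  0.0000e+00,  1.3000e-02,
        0.0000e+00]), 'ee_pos': array([248.092, 517.921, 230.368]), 'eef_rot': array([-0.   ,  0.222,  0.975, -0.001]), 'contact_force': array([-1.073, -0.331, -0.161]), 'wrist_torque': array([-0.044, -0.033, -0.009]), 'grip_force': np.float64(0.0), 'opening': np.float64(85.267)}
scene {'vfov': 57.36011400633891, 'cx': 273.1964881102978, 'cy': 208.52066096397334, 'c2w': array([[ 7.51580802e-01, -5.40277953e-01,  3.78452152e-01,
         8.65680704e+02],
       [ 6.59640983e-01,  6.15812677e-01, -4.30869494e-01,
        -3.71037583e+02],
       [-2.66344291e-04,  5.73475790e-01,  8.19222465e-01,
         8.19923852e+02],
       [ 0.00000000e+00,  0.00000000e+00,  0.00000000e+00,
         1.00000000e+00]])} 0.9959098639455782
side {'vfov': 49.93956127276016, 'cx': 278.8041604539678, 'cy': 205.6442876284651, 'c2w': array([[ 8.33284516e-01,  2.889371
[... 430 characters left out ...]
3.12897302e-04,  9.65221602e-01,  2.61432898e-01,
         6.51398027e+01],
       [ 9.99999784e-01,  1.50994307e-04,  6.39377329e-04,
        -5.46170188e-01],
       [ 5.77665930e-04,  2.61433042e-01, -9.65221441e-01,
        -1.42454886e+02],
       [ 0.00000000e+00,  0.00000000e+00,  0.00000000e+00,
         1.00000000e+00]]), 'c2w': array([[ 4.32370534e-01, -8.70634393e-01, -2.34630507e-01,
         1.89313621e+02],
       [ 9.01692820e-01,  4.16780941e-01,  1.15081300e-01,
         5.45887217e+02],
       [-2.40421421e-03, -2.61322407e-01,  9.65248579e-01,
         3.72936159e+02],
       [ 0.00000000e+00,  0.00000000e+00,  0.00000000e+00,
         1.00000000e+00]])} 0.9958886054421768
```

View pics/scene0.png

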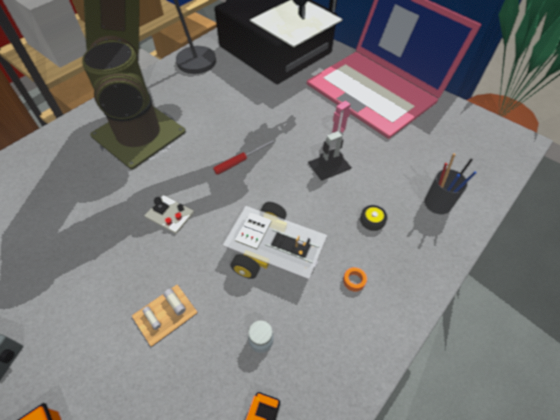

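View pics/side0.png

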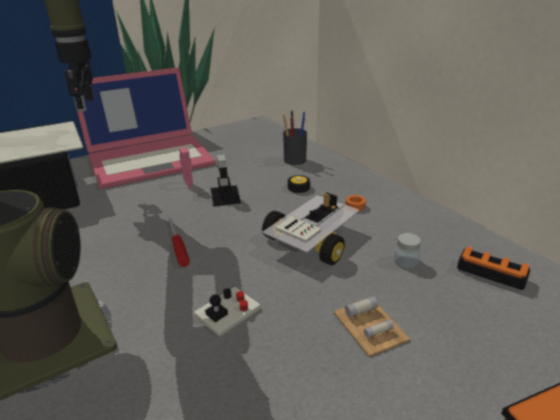

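The scene view shows the grey tongs in a black stand at about (332,150), with a pink lookalike behind at (341,117). The rover is at (275,242) with its holder at (292,243). The fuse rack is at (165,315), with fuses at (152,318) and (175,300). I'll enlarge these.

Run:
```python
from h import *
S=pickle.load(open('scene.pkl','rb'));D=pickle.load(open('side.pkl','rb'))
def cr(c,u,v,w=45,h=33): return cv2.resize(np.ascontiguousarray(c['image'][v-h:v+h,u-w:u+w,::-1]),(400,293),interpolation=cv2.INTER_CUBIC)
a=np.vstack([np.hstack([cr(S,330,140),cr(D,215,175)]),np.hstack([cr(S,165,315),cr(D,372,320)])])
cv2.imwrite('pics/c1.png',a)
a=np.vstack([np.hstack([cr(S,280,240,56,41),cr(D,315,222,56,41)])])
cv2.imwrite('pics/c2.png',a)
for n,c,pts in(('scene',S,[(341,108),(333,140),(330,165),(152,318),(175,300),(165,310),(300,242),(290,243),(235,235)]),('side',D,[(186,168),(222,158),(225,195),(362,307),(378,327),(330,200),(320,212)])):
    W=cloud(c)
    for u,v in pts: print(n,(u,v),np.round(W[v,u],1))
```

```text
scene (341, 108) [456.4 378.  112.6]
scene (333, 140) [512.8 263.6 113. ]
scene (330, 165) [519.9 258.7  26.1]
scene (152, 318) [ 493.5 -333.2   27.7]
scene (175, 300) [ 502.6 -276.2   34.7]
scene (165, 310) [ 490.4 -302.1    5.7]
scene (300, 242) [630.9 -14.7  88. ]
scene (290, 243) [607.5 -19.5  63.1]
scene (235, 235) [495.8 -84.1  56.4]
side (186, 168) [442.3 370.5  66.2]
side (222, 158) [505.8 269.5 116.4]
side (225, 195) [498.2 254.6  15.4]
side (362, 307) [ 494.3 -284.5   28.3]
side (378, 327) [ 483.8 -335.9   27.5]
side (330, 200) [641.  -10.6  75.7]
side (320, 212) [589.9 -38.   74. ]
```

View pics/c1.png

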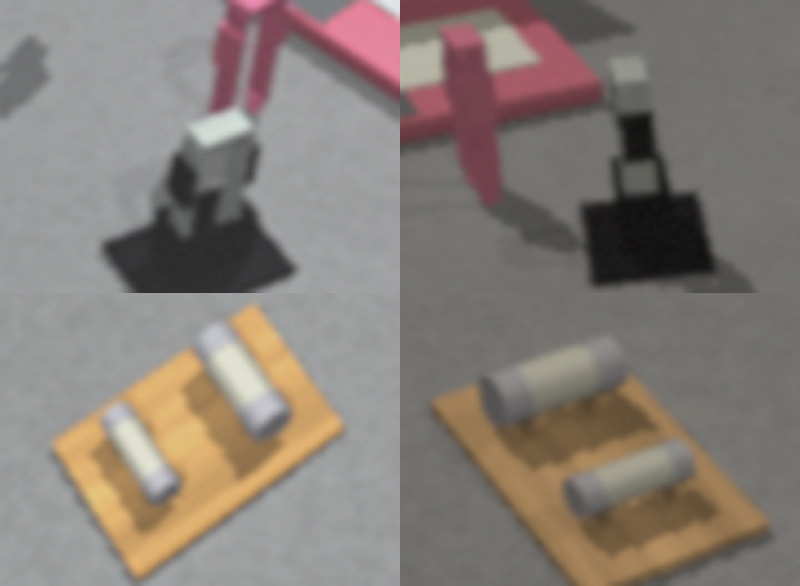

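View pics/c2.png

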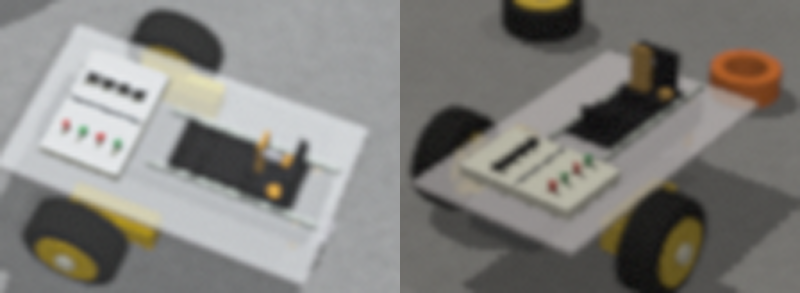

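Named lookalikes: the grey aluminium tongs stand in the black socket at scene (332,145), which fits the description. The pink pair at (341,105) is a decoy. The smaller fuse is the one at (152,318), and the bigger one at (175,300) is the spare. Next I'll measure the poses.

```bash
cat >> h.py <<'E'
def rect(P):
    (c,(w,h),a)=cv2.minAreaRect(np.float32(P[:,:2])); 
    return np.round(c,1),np.round((w,h),1),round(a,1)
def rel(target,yaw=None):
    "delta in tool axes (mm); yaw: desired world angle (deg) of tool y, mod 180"
    s=telemetry.state();q=s['eef_rot'];M=R.from_quat([q[1],q[2],q[3],q[0]]).as_matrix()
    d=M.T@(np.array(target)-s['ee_pos']); y=np.degrees(np.arctan2(M[1,1],M[0,1]))
    print('TCP',np.round(s['ee_pos'],1),'tool-y yaw %.1f'%y,'delta',np.round(d,1))
    if yaw is not None: t=(yaw-y+90)%180-90; print('turn about tool z',round(-t,1), 'j6',round(s['joints'][5],2))
E
python3 - <<'E'
from h import *
S=pickle.load(open('scene.pkl','rb'));D=pickle.load(open('side.pkl','rb'))
for n,c in(('scene',S),('side',D)):
    W=cloud(c); I=c['image'].astype(int); mx=I.max(2);sat=mx-I.min(2)
    def sel(cx,cy,r,z0,z1,m): return W[m&(np.hypot(W[...,0]-cx,W[...,1]-cy)<r)&(W[...,2]>z0)&(W[...,2]<z1)]
    P=sel(512,262,45,100,130,sat<40); print(n,'crown',len(P),np.median(P,0).round(1),rect(P))
    P=sel(512,262,70,36,50,mx<70); print(' stand top',len(P),np.nanmedian(P,0).round(1),rect(P))
    P=sel(512,262,70,6,60,mx<70); print(' stand all',len(P),rect(P), np.percentile(P[:,2],[5,50,95]))
    # rack: wood
    P=sel(495,-305,90,-5,45,(I[...,0]-I[...,2]>50)); print(' rack',len(P),rect(P),np.median(P,0).round(1))
    for nm,xy in(('small',(490,-334)),('big',(500,-282))):
        P=sel(*xy,35,15,50,(sat<45)&(mx>100)); print(' ',nm,len(P),np.median(P,0).round(1),rect(P))
    P=sel(560,-50,130,40,72,(sat<25)&(mx>150)); print(' deck',len(P),rect(P),np.median(P[:,2]))
    P=sel(610,-25,60,50,110,mx<60); print(' holder black',len(P),rect(P))
    P=sel(620,-15,50,70,110,(I[...,0]-I[...,2]>60)); print(' brass',len(P),np.median(P,0).round(1) if len(P) else 0)
rel([512,262,230])
E
```

```text
scene crown 125 [508.1 271.6 116.2] (array([507.4, 276. ]), array([40.9, 21. ]), 71.1)
 stand top 107 [515.1 261.8  42.8] (array([509.3, 273.8]), array([55.6, 31.8]), 68.4)
 stand all 530 (array([510.1, 271.7]), array([93.9, 71.4]), 67.1) [ 6.37672501 11.81731637 46.35557567]
 rack 1544 (array([ 494.5, -308.5]), array([115.7,  90.1]), 80.9) [ 502.1 -313.6    7.2]
  small 184 [ 491.9 -334.1   27.5] (array([ 489.1, -334.3]), array([16.7, 52.7]), 82.0)
  big 285 [ 503.5 -279.5   33. ] (array([ 499.3, -279.2]), array([22.5, 59.2]), 81.5)
 deck 3210 (array([578.7, -49. ]), array([211. , 156.2]), 17.8) 57.537186295494394
 holder black 227 (array([611.3, -22. ]), array([78.5, 29.2]), 16.3)
 brass 11 [625.3 -15.9 100.6]
side crown 88 [502.5 263.  115.1] (array([505.3, 273.7]), array([39.4, 19.7]), 70.1)
 stand top 79 [500.1 253.5  43.8] (array([506.1, 272.9]), array([59.6, 31.3]), 66.9)
 stand all 380 (array([507. , 273.4]), array([96.5, 72.5]), 68.2) [ 6.26127248 10.67160646 46.4050695 ]
 rack 1241 (array([ 493.9, -308.7]), array([114.1,  84.7]), 80.4) [ 477.6 -325.9    6. ]
  small 245 [ 486.5 -336.6   26.1] (array([ 486.7, -334.3]), array([15.9, 51.4]), 81.0)
  big 330 [ 495.8 -282.8   31.4] (array([ 497.4, -278.7]), array([21.9, 59. ]), 79.6)
 deck 1062 (array([574. , -31.9]), array([204.1, 118. ]), 17.4) 56.816028389118685
 holder black 328 (array([608.2, -22.8]), array([83.2, 34.1]), 17.0)
 brass 0 0
TCP [248.2 518.1 230.6] tool-y yaw 64.4 delta [-348.5 -117.     0.7]
```

Emit:
arm_command([
  [-34, -10.7, 0, 0],
  [-34, -10.7, 0, 0],
  [-34, -10.7, 0, 0],
  [-34, -10.7, 0, 0],
  [-34, -10.7, 0, 0],
], jaw=0, newtons=20)

```text
time_s: 0.57
ee_pos: [379.3, 395.6, 231.0]
eef_rot: [-0.0, 0.221, 0.975, -0.0]
contact_force: [0.5, 0.4, -0.7]
opening: 85.3
grip_force: 0.0
```

Emit:
arm_command([
  [-34, -10.7, 0, 0],
  [-34, -10.7, 0, 0],
  [-34, -10.7, 0, 0],
  [-34, -10.7, 0, 0],
  [-34, -10.7, 0, 0],
])

```text
time_s: 0.98
ee_pos: [509.7, 273.6, 231.1]
eef_rot: [-0.0, 0.222, 0.975, -0.0]
contact_force: [0.3, 0.4, 0.4]
opening: 85.2
grip_force: 0.0
```

Emit:
arm_command([
  [0, 0, 0, -4.1],
  [0, 0, 0, 0],
  [0, 0, 0, 0],
])

```text
time_s: 1.23
ee_pos: [508.6, 274.8, 230.8]
eef_rot: [-0.001, 0.188, 0.982, -0.0]
contact_force: [0.6, 0.1, -0.5]
opening: 85.3
grip_force: 0.0
```

Run:
```python
from h import *
c=cap('wrist'); save(c,'w1.png'); pickle.dump(c,open('w1.pkl','wb'))
W=cloud(c); I=c['image'].astype(int); mx=I.max(2);sat=mx-I.min(2)
def sel(cx,cy,r,z0,z1,m): return W[m&(np.hypot(W[...,0]-cx,W[...,1]-cy)<r)&(W[...,2]>z0)&(W[...,2]<z1)]
P=sel(508,274,45,108,124,sat<60); print('crown',len(P),np.median(P,0).round(1),rect(P))
P=sel(508,274,60,40,50,mx<90); print('stand top',len(P),rect(P),np.median(P[:,2]))
P=sel(508,274,70,3,14,mx<90); print('base',len(P),rect(P),np.median(P[:,2]))
rel([508,274.5,230],68.5)
```

```text
crown 1071 [506.1 276.8 116.6] (array([506.6, 276.6]), array([39.2, 20.2]), 70.4)
stand top 286 (array([499. , 280.3]), array([55.8, 12.4]), 67.8) 45.57808501996382
base 3291 (array([507.9, 276.1]), array([99.4, 74.5]), 67.7) 5.8936503733203836
TCP [508.1 275.3 230.9] tool-y yaw 68.4 delta [-0.2 -0.8  0.9]
turn about tool z -0.1 j6 -0.77
```

View pics/w1.png

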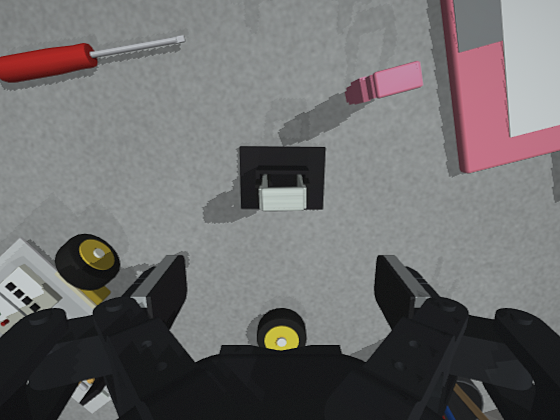

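The wrist view shows the aluminium crown centred at (282,195) in the stand. The pink decoy is off to the right at (390,85), clear of the fingers.

Emit:
arm_command([
  [1.9, 0.6, 34, -0.3],
  [0, 0, 34, 0],
  [0, 0, 34, 0],
  [0, 0, 34, 0],
  [0, 0, 28, 0],
])

```text
time_s: 1.7
ee_pos: [505.2, 277.3, 65.4]
eef_rot: [-0.001, 0.183, 0.983, -0.0]
contact_force: [-0.5, 0.3, 0.0]
opening: 85.6
grip_force: 0.0
```

Emit:
arm_command([
  [0, 0, 7, 0],
  [0, 0, 0, 0],
  [0, 0, 0, 0],
])

```text
time_s: 1.95
ee_pos: [507.3, 277.4, 61.0]
eef_rot: [0.0, 0.184, 0.983, 0.0]
contact_force: [-0.3, -0.8, 0.4]
opening: 85.2
grip_force: 0.0
```

Emit:
arm_command([
  [0, 0, 0, 0],
  [0, 0, 0, 0],
  [0, 0, 0, 0],
  [0, 0, 0, 0],
  [0, 0, 0, 0],
], jaw=100)

```text
time_s: 2.37
ee_pos: [507.8, 276.5, 61.2]
eef_rot: [0.001, 0.184, 0.983, 0.0]
contact_force: [-0.1, -0.1, 0.3]
opening: 52.2
grip_force: 0.0
```

Emit:
arm_command([
  [0, 0, 0, 0],
  [0, 0, 0, 0],
  [0, 0, 0, 0],
], jaw=105)

```text
time_s: 2.62
ee_pos: [507.8, 276.5, 61.0]
eef_rot: [0.001, 0.184, 0.983, 0.0]
contact_force: [-0.7, -0.6, 5.8]
opening: 50.4
grip_force: 8.8
```

Emit:
arm_command([
  [0, 0, 0, 0],
  [0, 0, 0, 0],
  [0, 0, 0, 0],
], jaw=108)

```text
time_s: 2.87
ee_pos: [508.1, 277.0, 61.0]
eef_rot: [0.001, 0.184, 0.983, 0.001]
contact_force: [0.4, 0.6, 4.7]
opening: 49.5
grip_force: 5.1
```

Emit:
arm_command([
  [0, 0, -3, 0],
  [0, 0, -8, 0],
  [0, 0, -15, 0],
  [0, 0, -20, 0],
  [0, 0, -25, 0],
])

```text
time_s: 3.28
ee_pos: [505.6, 275.5, 130.5]
eef_rot: [-0.002, 0.184, 0.983, -0.001]
contact_force: [0.5, -0.1, -0.8]
opening: 49.3
grip_force: 8.1
```

Emit:
arm_command([
  [0, 0, -30, 0],
  [0, 0, -30, 0],
  [0, 0, 0, 0],
  [0, 0, 0, 0],
])

```text
time_s: 3.62
ee_pos: [508.3, 276.8, 193.5]
eef_rot: [0.002, 0.184, 0.983, 0.001]
contact_force: [-0.4, 0.6, -0.4]
opening: 49.2
grip_force: 8.1
```

Run:
```python
from h import *
s=telemetry.state(); print(s['contact_force'].round(2),s['grip_force'],s['opening'])
c=cap('wrist'); save(c,'w2.png'); pickle.dump(c,open('w2.pkl','wb'))
a=c['image'][150:420,130:430]; 
d=cap('side'); s2=cap('scene')
for n,k in(('side',d),('scene',s2)): pickle.dump(k,open(n+'2.pkl','wb'))
def cr(c,p,w=56,h=42):
    v=np.linalg.inv(c['c2w'])@np.r_[p,1]; f=foc(c); u=int(c['cx']-f*v[0]/v[2]); y=int(c['cy']+f*v[1]/v[2])
    y=max(h,y);return cv2.resize(np.ascontiguousarray(c['image'][y-h:y+h,u-w:u+w,::-1]),(400,300),interpolation=cv2.INTER_CUBIC)
p=np.array([507,277,170])
cv2.imwrite('pics/c3.png',np.hstack([cr(s2,p),cr(d,p)]))
cv2.imwrite('pics/c3.png',np.vstack([np.hstack([cr(s2,p),cr(d,p)]),np.pad(cv2.resize(a[...,::-1],(333,300)),((0,0),(0,467),(0,0)))]))
rel([488,-334,195],81.5)
```

```text
[-0.39  0.55 -0.37] 8.074927479028702 49.15662213509557
TCP [506.  275.7 189.8] tool-y yaw 68.8 delta [-203.7 -575.    -4.2]
turn about tool z -12.7 j6 -0.78
```

View pics/c3.png

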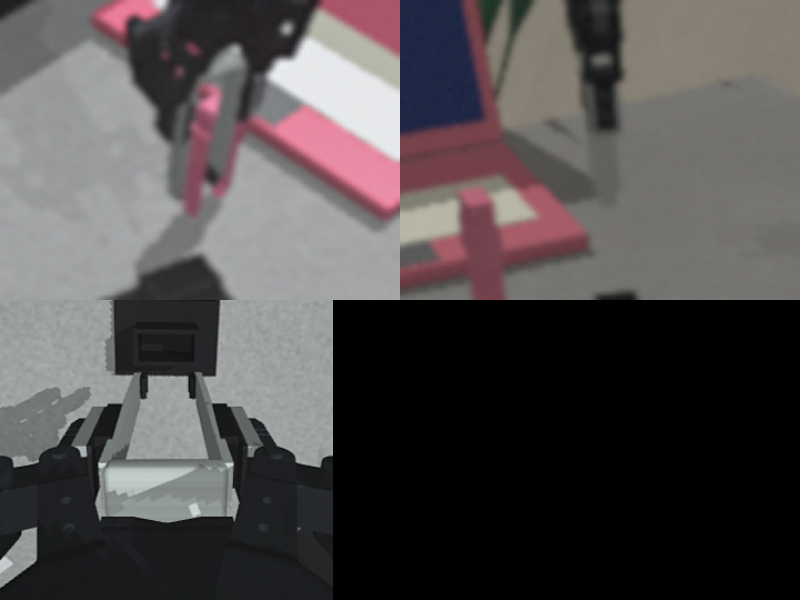

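The tongs are lifted upright and their tips are clear of the stand, which is empty in the wrist crop.

Emit:
arm_command([
  [-8, -22, 0, 0],
  [-12, -34, 0, 0],
  [-13, -36, 0, 0],
  [-13, -36, 0, 0],
  [-13, -36, 0, 0],
])

```text
time_s: 4.18
ee_pos: [501.3, 100.7, 189.4]
eef_rot: [-0.002, 0.183, 0.983, -0.001]
contact_force: [1.3, -0.2, -0.7]
opening: 49.5
grip_force: 8.1
```

Emit:
arm_command([
  [-13, -36, 0, 0],
  [-13, -36, 0, 0],
  [-13, -36, 0, 0],
  [-13, -36, 0, 0],
  [-13, -36, 0, 0],
])

```text
time_s: 4.6
ee_pos: [496.8, -90.6, 189.5]
eef_rot: [-0.002, 0.184, 0.983, 0.0]
contact_force: [0.8, 0.9, -1.0]
opening: 49.6
grip_force: 8.1
```

Emit:
arm_command([
  [-13, -36, 0, 0],
  [-13, -36, 0, 0],
  [-13, -36, 0, 0],
  [-13, -36, 0, 0],
  [-12, -34, 0, 0],
])

```text
time_s: 5.02
ee_pos: [492.3, -279.8, 189.3]
eef_rot: [-0.002, 0.184, 0.983, 0.001]
contact_force: [0.3, 1.4, -0.4]
opening: 49.4
grip_force: 8.1
```

Emit:
arm_command([
  [-8, -22, 0, 0],
  [-6, -20, 0, -6.4],
  [0, 0, 0, -6.4],
  [0, 0, 0, 0],
  [0, 0, 0, 0],
])

```text
time_s: 5.43
ee_pos: [490.5, -321.8, 189.4]
eef_rot: [-0.002, 0.075, 0.997, 0.001]
contact_force: [-0.6, 0.3, -0.8]
opening: 49.4
grip_force: 8.1
```

```bash
cat >> h.py <<'E'
def tongs(c):
    "tongs points in tool frame from a wrist picture"
    W=cloud(c); T=c['c2w']@np.linalg.inv(c['mount']); P=(W-T[:3,3])@T[:3,:3]; return P
E
python3 - <<'E'
from h import *
s=telemetry.state(); print(s['contact_force'].round(2),s['grip_force'],s['opening'])
c=cap('wrist'); save(c,'w3.png'); pickle.dump(c,open('w3.pkl','wb'))
W=cloud(c); I=c['image'].astype(int); mx=I.max(2);sat=mx-I.min(2); P=tongs(c)
m=(abs(P[...,1])<30)&(P[...,2]>-70)&(P[...,2]<-25)&(sat<40)&(mx>110); print('crown tool',rect(P[m]),np.median(P[m],0).round(1), np.percentile(P[m],[5,95],0).round(1))
m=(abs(P[...,1])<30)&(abs(P[...,0])<20)&(P[...,2]>20)&(P[...,2]<70); Q=P[m]
for sg in(-1,1):
    q=Q[Q[:,1]*sg>0]; print('jaw',sg,len(q),np.percentile(q,[2,50,98],0).round(1).tolist())
def sel(cx,cy,r,z0,z1,m): return W[m&(np.hypot(W[...,0]-cx,W[...,1]-cy)<r)&(W[...,2]>z0)&(W[...,2]<z1)]
for z0 in(15,22):
    q=sel(488,-334,38,z0,40,(sat<50)&(mx>90)); print('fuse',len(q),rect(q),np.percentile(q[:,2],[5,50,98]))
q=sel(497,-308,95,-5,15,(I[...,0]-I[...,2]>40)); print('rack',len(q),rect(q),np.median(q[:,2]))
rel([488,-334,195],81.5)
E
```

```text
[-0.61  0.27 -0.79] 8.071627914905548 49.3990575499732
crown tool (array([1.7, 0.3]), array([58.8, 23. ]), 85.5) [  4.   -1.9 -55.2] [[ -4.3 -18.5 -56.2]
 [ 10.6  15.9 -49.9]]
jaw -1 373 [[-6.8, -18.9, 20.7], [3.4, -16.0, 41.6], [10.1, -12.2, 54.6]]
jaw 1 333 [[-6.6, 12.0, 20.3], [4.2, 15.4, 40.7], [10.3, 18.1, 53.9]]
fuse 828 (array([ 488.3, -333.6]), array([18.1, 51.2]), 80.8) [20.61801196 26.34885342 28.79244907]
fuse 743 (array([ 488.5, -332.9]), array([15.4, 51.2]), 80.7) [23.21918029 26.52809719 28.79996906]
rack 5847 (array([ 495.4, -308.2]), array([115.9,  84.9]), 80.9) 5.819384731468006
TCP [ 490.8 -321.5  189.8] tool-y yaw 81.4 delta [  0.9 -12.8  -5.2]
turn about tool z -0.1 j6 -2.07
```

View pics/w3.png

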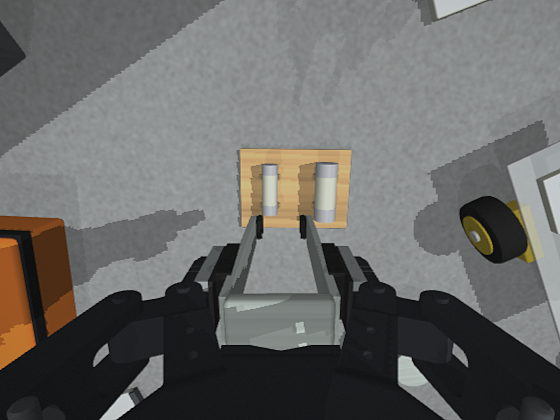

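The wrist view shows the rack with the smaller fuse at (270,190) and the spare at (326,192). The tong jaws are at (258,228) and (308,228). I'll shift about 12 mm over the smaller fuse, go partway down and check again.

Emit:
arm_command([
  [-0.9, -11.7, 10, 0.5],
  [0, 0, 25, 0],
  [0, 0, 25, 0],
  [0, 0, 0, 0],
  [0, 0, 0, 0],
])

```text
time_s: 5.9
ee_pos: [489.6, -333.0, 129.5]
eef_rot: [-0.002, 0.078, 0.997, 0.001]
contact_force: [-0.5, -0.9, -0.6]
opening: 49.5
grip_force: 8.1
```

```bash
cat > m.py <<'E'
from h import *
import sys
c=cap('wrist'); n=sys.argv[1]; save(c,n+'.png'); pickle.dump(c,open(n+'.pkl','wb'))
I=c['image'].astype(int); mx=I.max(2);sat=mx-I.min(2); P=tongs(c)
m=(abs(P[...,1])<30)&(abs(P[...,0])<20)&(P[...,2]>25)&(P[...,2]<60); Q=P[m]
for sg in(-1,1):
    q=Q[Q[:,1]*sg>0]
    for a,b in((28,40),(42,58)):
        r=q[(q[:,2]>a)&(q[:,2]<b)]; print('jaw',sg,(a,b),len(r),np.percentile(r,[2,50,98],0).round(1).tolist() if len(r) else '')
s=telemetry.state(); h=s['ee_pos'][2]-20
m=(abs(P[...,1])<14)&(abs(P[...,0])<45)&(abs(P[...,2]-h)<10)&(sat<50)&(mx>90); q=P[m]
print('fuse in tool',len(q),rect(q),np.percentile(q,[1,50,99],0).round(1).tolist(),'h',h)
print(s['ee_pos'].round(1),s['contact_force'].round(2),s['opening'],s['grip_force'])
E
python3 m.py w4
```

```text
jaw -1 (28, 40) 93 [[-7.3, -18.9, 28.4], [5.3, -16.3, 33.7], [10.1, -16.0, 39.5]]
jaw -1 (42, 58) 162 [[-4.5, -17.8, 42.0], [2.6, -13.9, 43.4], [7.3, -12.1, 54.8]]
jaw 1 (28, 40) 87 [[-7.2, 15.4, 28.6], [5.6, 15.5, 33.6], [10.4, 18.2, 39.9]]
jaw 1 (42, 58) 124 [[-4.5, 12.0, 42.1], [3.3, 13.2, 43.4], [7.3, 16.2, 54.1]]
fuse in tool 1161 (array([ 0.7, -1.3]), array([51.3, 19.6]), 0.9) [[-24.3, -9.4, 101.1], [2.6, -1.0, 103.1], [26.2, 7.1, 113.5]] h 111.02051931185349
[ 490.8 -333.9  131. ] [-0.18 -0.34 -1.22] 49.20472841507389 8.07643711566925
```

Emit:
arm_command([
  [-0.5, -0.8, 10, 0],
  [0, 0, 18, 0],
  [0, 0, 18, 0],
  [0, 0, 10, 0],
  [0, 0, 3, 0],
])

```text
time_s: 6.37
ee_pos: [490.7, -334.6, 71.2]
eef_rot: [-0.001, 0.078, 0.997, 0.0]
contact_force: [-0.8, -0.3, -1.4]
opening: 49.3
grip_force: 8.1
```

Emit:
arm_command([
  [0, 0, 2, 0],
  [0, 0, 0, 0],
  [0, 0, 0, 0],
  [0, 0, 0, 0],
])

```text
time_s: 6.7
ee_pos: [491.9, -335.6, 71.3]
eef_rot: [0.001, 0.078, 0.997, -0.001]
contact_force: [-1.1, 0.3, 0.1]
opening: 49.5
grip_force: 8.1
```

```bash
python3 m.py w5
```

```text
jaw -1 (28, 40) 97 [[-6.7, -19.0, 28.1], [5.9, -16.3, 33.5], [10.2, -16.1, 39.3]]
jaw -1 (42, 58) 809 [[-18.4, -16.0, 42.2], [1.6, -4.2, 45.8], [18.9, -0.4, 55.9]]
jaw 1 (28, 40) 86 [[-7.5, 15.4, 29.6], [4.9, 15.6, 33.4], [10.3, 18.2, 39.6]]
jaw 1 (42, 58) 1122 [[-18.6, 0.2, 42.4], [1.5, 5.9, 44.5], [19.0, 15.1, 55.8]]
fuse in tool 2025 (array([4., 0.]), array([51.2, 24.4]), 0.6) [[-21.0, -9.0, 42.6], [5.9, 1.5, 44.9], [29.4, 9.6, 56.4]] h 51.23885285818058
[ 491.8 -335.5   71.2] [-0.27 -0.23 -0.42] 49.109472047971074 8.07373121380806
```

Run:
```python
from h import *
c=pickle.load(open('w5.pkl','rb')); P=tongs(c); I=c['image'].astype(int); mx=I.max(2);sat=mx-I.min(2)
m=(abs(P[...,1])<14)&(abs(P[...,0])<45)&(P[...,2]<49)&(P[...,2]>40)
for x0 in(-20,-15,-10,10,15,20,25):
    q=P[m&(abs(P[...,0]-x0)<2.5)]; print(x0,np.percentile(q[:,1],[3,97]).round(1),np.percentile(q[:,2],[3,50]).round(1),len(q))
cv2.imwrite('pics/c5.png',cv2.resize(np.ascontiguousarray(c['image'][130:330,180:380,::-1]),(600,600),interpolation=cv2.INTER_CUBIC))
```

```text
-20 [-4.9  9.3] [42.9 44.5] 143
-15 [-4.9  8.8] [42.8 44.7] 165
-10 [-4.9  8.7] [42.9 44.9] 168
10 [-4.8  9. ] [42.9 44.6] 173
15 [-4.7  9. ] [43.1 44.7] 183
20 [-4.7  9. ] [42.9 44.7] 187
25 [-4.7  9.5] [42.7 44.5] 195
```

View pics/c5.png

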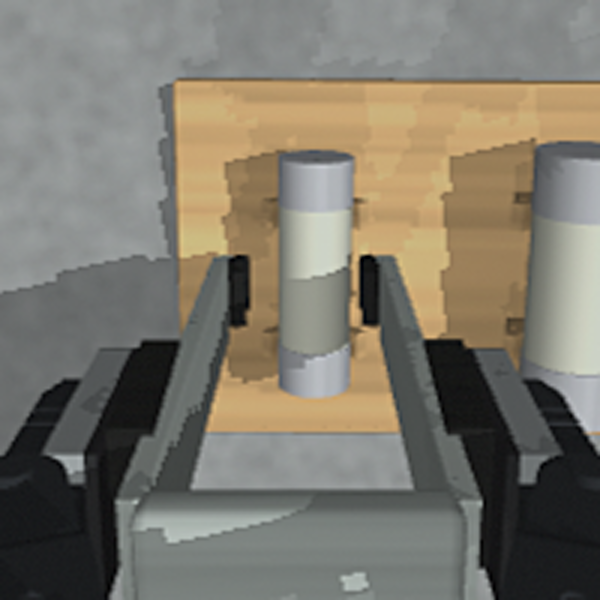

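The fuse lies between the open jaws. It is about 2.2 mm toward +y and 2.7 mm toward +x of the jaw centre, so I'll correct that and squeeze.

Emit:
arm_command([
  [2.6, 2.2, 0, 0],
  [0, 0, 1.5, 0],
  [0, 0, 0, 0],
  [0, 0, 0, 0],
])

```text
time_s: 7.08
ee_pos: [488.9, -332.3, 68.8]
eef_rot: [-0.0, 0.078, 0.997, 0.0]
contact_force: [-0.6, 0.0, -0.5]
opening: 49.3
grip_force: 8.1
```

```bash
python3 m.py w6
python3 - <<'E'
from h import *
c=pickle.load(open('w6.pkl','rb')); P=tongs(c)
m=(abs(P[...,1])<14)&(abs(P[...,0])<45)&(P[...,2]<47)&(P[...,2]>38)
for x0 in(-15,12,18):
    q=P[m&(abs(P[...,0]-x0)<2.5)]; print(x0,np.percentile(q[:,1],[3,97]).round(1),np.percentile(q[:,2],[3,50]).round(1),len(q))
E
```

```text
jaw -1 (28, 40) 99 [[-7.0, -19.0, 28.1], [5.7, -16.2, 33.7], [10.2, -2.2, 39.9]]
jaw -1 (42, 58) 691 [[-18.8, -16.0, 42.1], [1.5, -7.4, 43.9], [19.1, -1.6, 54.4]]
jaw 1 (28, 40) 94 [[-7.8, 0.7, 29.2], [5.4, 15.6, 34.2], [11.3, 18.2, 40.0]]
jaw 1 (42, 58) 645 [[-19.2, 1.5, 42.1], [2.1, 5.9, 43.8], [19.0, 15.2, 53.8]]
fuse in tool 2057 (array([0.3, 0.2]), array([25.1, 51.4]), 89.6) [[-24.7, -11.9, 40.1], [2.9, -1.0, 42.5], [25.8, 7.1, 54.2]] h 48.82444943747706
[ 489.  -332.4   68.8] [ 0.18 -0.54 -0.3 ] 49.094697465013425 8.07655155658722
-15 [-8.1  6.1] [40.5 42.3] 167
12 [-7.6  5.8] [40.5 42.4] 179
18 [-7.7  6.4] [40.4 42. ] 197
```

Emit:
arm_command([
  [0, -0.6, 0, 0],
  [0, 0, 0, 0],
  [0, 0, 0, 0],
], jaw=116, newtons=40)

```text
time_s: 7.38
ee_pos: [489.0, -333.2, 68.8]
eef_rot: [0.0, 0.078, 0.997, -0.0]
contact_force: [0.1, 0.5, -0.2]
opening: 46.9
grip_force: 21.2
```

Emit:
arm_command([
  [0, 0, 0, 0],
  [0, 0, 0, 0],
  [0, 0, 0, 0],
  [0, 0, 0, 0],
  [0, 0, 0, 0],
], jaw=135)

```text
time_s: 7.8
ee_pos: [488.9, -333.0, 68.8]
eef_rot: [-0.0, 0.078, 0.997, 0.0]
contact_force: [-0.0, -0.0, -1.1]
opening: 45.9
grip_force: 40.9
```

Emit:
arm_command([
  [0, 0, -5, 0],
  [0, 0, -15, 0],
  [0, 0, -15, 0],
  [0, 0, 0, 0],
  [0, 0, 0, 0],
])

```text
time_s: 8.22
ee_pos: [489.7, -333.6, 104.8]
eef_rot: [0.001, 0.078, 0.997, -0.001]
contact_force: [-0.3, 0.3, -0.5]
opening: 45.7
grip_force: 41.1
```

```bash
cat > f.py <<'E'
from h import *
import sys
c=cap('wrist'); n=sys.argv[1]; save(c,n+'.png'); pickle.dump(c,open(n+'.pkl','wb'))
P=tongs(c); I=c['image'].astype(int); mx=I.max(2)
m=(abs(P[...,1])<10)&(abs(P[...,0])<45)&(P[...,2]<50)&(P[...,2]>34)&(mx>70)
for x0 in(-15,12,18,22):
    q=P[m&(abs(P[...,0]-x0)<2.5)]; print(x0,np.percentile(q,[3,97],0).round(1)[:,1:].tolist(),len(q))
q=P[m]; print('ends x',np.percentile(q[:,0],[.5,99.5]).round(1),rect(q))
m=(abs(P[...,1])<30)&(P[...,2]>-70)&(P[...,2]<-25)&(I.min(2)>80); print('crown', np.percentile(P[m],[2,50,98],0).round(1).tolist())
E
python3 f.py w7
python3 - <<'E'
from h import *
s=telemetry.state();print(s['opening'],s['grip_force'],s['contact_force'].round(2),s['wrist_torque'].round(3))
rel([610,-20,190],107)
E
```

```text
-15 [[-7.5, 40.2], [7.4, 47.1]] 175
12 [[-7.2, 40.3], [6.7, 45.9]] 189
18 [[-7.7, 40.1], [7.6, 47.1]] 204
22 [[-7.7, 40.1], [7.6, 46.8]] 214
ends x [-24.8  26.1] (array([ 0.5, -0. ]), array([51.5, 19.4]), 0.7)
crown [[-5.4, -26.8, -56.3], [5.8, -1.2, -54.9], [11.3, 24.5, -28.6]]
45.29454483793168 41.111002892721444 [ 0.57  0.2  -1.63] [-0.014 -0.005  0.038]
TCP [ 489.  -333.1  104. ] tool-y yaw 81.1 delta [-71.2 328.  -86.1]
turn about tool z -25.9 j6 -2.08
```

The fuse is held level, with a firm grip at 45.3 mm opening and fuse ends at tool x of -24.9 and +26.1 mm. Next I'll carry it to above the holder.

Emit:
arm_command([
  [-2, 10, -20, 0],
  [-5, 30, -20, 0],
  [-6, 35, -12, 0],
  [-6, 35, -12, 0],
  [-6, 35, -10, 0],
])

```text
time_s: 8.68
ee_pos: [535.8, -192.4, 177.6]
eef_rot: [-0.001, 0.078, 0.997, 0.0]
contact_force: [0.2, 0.4, -1.0]
opening: 45.5
grip_force: 41.3
```

Emit:
arm_command([
  [-6, 35, -6, 0],
  [-6, 35, -6, 0],
  [-6, 35, 0, 0],
  [-6, 35, 0, 0],
  [-4, 32, 0, 0],
])

```text
time_s: 9.1
ee_pos: [590.3, -25.9, 188.8]
eef_rot: [-0.001, 0.077, 0.997, 0.0]
contact_force: [0.6, -0.2, -0.9]
opening: 45.7
grip_force: 41.3
```

Emit:
arm_command([
  [0, 0, 0, -6.5],
  [0, 0, 0, -6.5],
  [0, 0, 0, -6.5],
  [0, 0, 0, -6.4],
  [0, 0, 0, 0],
])

```text
time_s: 9.52
ee_pos: [589.5, -27.7, 188.4]
eef_rot: [-0.001, -0.149, 0.989, 0.0]
contact_force: [-0.3, -0.4, -0.7]
opening: 45.8
grip_force: 40.9
```

```bash
sleep 0; python3 f.py w8
python3 - <<'E'
from h import *
c=pickle.load(open('w8.pkl','rb'))
W=cloud(c); I=c['image'].astype(int); mx=I.max(2);sat=mx-I.min(2)
def sel(cx,cy,r,z0,z1,m): return W[m&(np.hypot(W[...,0]-cx,W[...,1]-cy)<r)&(W[...,2]>z0)&(W[...,2]<z1)]
q=sel(605,-25,70,59,90,mx<60); print('holder black',len(q),rect(q))
q=sel(620,-20,50,70,110,(I[...,0]-I[...,2]>50)); print('brass',len(q),np.percentile(q,[3,50,97],0).round(1).tolist() if len(q) else 0)
rel([590,-28,190],107)
E
```

```text
-15 [[-7.7, 39.8], [7.1, 46.0]] 180
12 [[-7.4, 40.1], [6.8, 46.1]] 187
18 [[-7.5, 39.6], [6.8, 46.4]] 196
22 [[-7.9, 39.7], [7.4, 46.9]] 211
ends x [-24.6  26.5] (array([0.9, 1. ]), array([17.9, 51.7]), 89.6)
crown [[-4.9, -21.1, -56.2], [5.9, -1.0, -54.9], [11.8, 18.6, -32.2]]
holder black 1272 (array([609.5, -20.5]), array([84.6, 34.8]), 17.7)
brass 0 0
TCP [589.6 -27.9 188.6] tool-y yaw 106.9 delta [-0.3 -0.2 -1.4]
turn about tool z -0.1 j6 -1.98
```

View pics/w8.png

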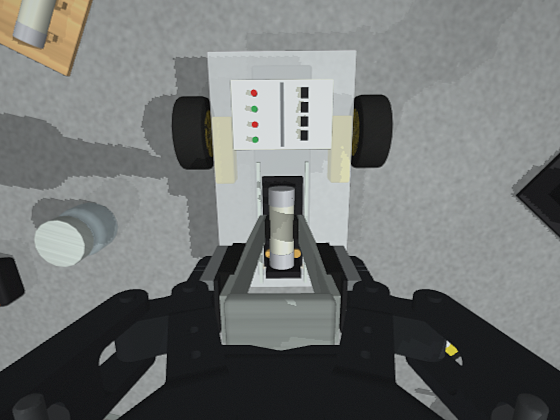

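The wrist view shows the fuse at (282,228) lined up over the black holder, which spans rows 177–278 at column 282, with the lip end toward the top of the picture. Next I'll profile the holder from the depth data.

Run:
```python
from h import *
th=np.radians(17.3); ex=np.array([np.cos(th),np.sin(th)]); ey=np.array([-ex[1],ex[0]]); o=np.array([603,-24.])
for n in('scene','side','w8'):
    c=pickle.load(open(n+'.pkl','rb')); W=cloud(c); I=c['image'].astype(int); mx=I.max(2); sat=mx-I.min(2)
    m=(W[...,2]>50)&(W[...,2]<66)&(sat<30)&(mx>120)&(np.hypot(W[...,0]-570,W[...,1]+40)<140)
    print(n,'deck',rect(W[m]),np.median(W[m][:,2]).round(1))
    X=(W[...,:2]-o)@ex; Y=(W[...,:2]-o)@ey
    m=(mx<75)&(abs(X)<65)&(abs(Y)<25)&(W[...,2]>52)&(W[...,2]<105)
    q=np.c_[X[m],Y[m]]; print(' black Y',np.percentile(q[:,1],[2,98]).round(1),'X',np.percentile(q[:,0],[1,99]).round(1),'yaw',rect(q))
    for a in range(-40,56,4):
        k=(X>a)&(X<=a+4)&(abs(Y)<6)&(W[...,2]>50)&(W[...,2]<110)
        if k.sum()>2: print('  %d: z %s rgb %s n%d'%(a,np.percentile(W[...,2][k],[10,50,90]).round(0),np.median(I[k],0).astype(int),k.sum()))
```

```text
scene deck (array([568.6, -17.3]), array([211., 154.]), 17.9) 57.3
 black Y [-16.1  14.2] X [-30.2  47.7] yaw (array([ 8.2, -0.8]), array([32.7, 79.6]), 90.0)
  -40: z [55. 57. 59.] rgb [173 176 179] n7
  -36: z [60. 62. 63.] rgb [112 113 115] n5
  -28: z [73. 76. 78.] rgb [55 55 56] n11
  -24: z [63. 64. 74.] rgb [57 56 57] n13
  -20: z [61. 62. 63.] rgb [58 57 59] n4
  -16: z [68. 69. 69.] rgb [57 58 59] n6
  -12: z [61. 66. 70.] rgb [57 57 58] n12
  -8: z [61. 63. 65.] rgb [58 58 60] n8
  -4: z [62. 63. 65.] rgb [59 59 60] n8
  0: z [61. 63. 64.] rgb [59 59 60] n9
  4: z [62. 63. 64.] rgb [58 58 59] n8
  8: z [61. 63. 66.] rgb [58 58 59] n8
  12: z [67. 70. 71.] rgb [61 58 59] n5
  16: z [65. 69. 70.] rgb [82 70 59] n5
  20: z [ 62.  88. 101.] rgb [106  87  60] n21
  24: z [63. 82. 97.] rgb [108  92  73] n23
  28: z [62. 63. 88.] rgb [69 65 62] n14
  32: z [62. 63. 88.] rgb [122  99  64] n13
  36: z [60. 64. 79.] rgb [90 77 60] n5
  40: z [90. 92. 93.] rgb [96 83 67] n6
  44: z [67. 89. 92.] rgb [57 57 58] n16
  48: z [57. 62. 64.] rgb [131 133 135] n10
  52: z [56. 57. 58.] rgb [
[... 492 characters left out ...]
22 22] n6
  12: z [62. 66. 70.] rgb [22 21 21] n15
  16: z [73. 83. 99.] rgb [96 76 42] n18
  20: z [72. 86. 97.] rgb [96 76 42] n37
  24: z [63. 70. 77.] rgb [53 44 32] n4
  32: z [60. 64. 86.] rgb [70 56 34] n5
  36: z [62. 69. 82.] rgb [39 34 26] n14
  40: z [67. 79. 89.] rgb [26 24 22] n35
  44: z [85. 90. 91.] rgb [69 68 65] n5
w8 deck (array([568.4, -17. ]), array([210.2, 151.1]), 17.9) 56.2
 black Y [-15.7  18.6] X [-34.9  46.6] yaw (array([7.2, 1.6]), array([84.6, 35.4]), 0.4)
  -40: z [55. 56. 57.] rgb [180 186 187] n64
  -36: z [55. 61. 62.] rgb [36 36 37] n75
  -32: z [61. 62. 69.] rgb [27 27 28] n86
  40: z [87. 89. 90.] rgb [34 34 36] n83
  44: z [89. 90. 90.] rgb [35 34 37] n57
```

Emit:
arm_command([
  [0, 0, 10, -0.7],
  [0, 0, 20, 0],
  [0, 0, 8, 0],
  [0, 0, 0, 0],
  [0, 0, 0, 0],
])

```text
time_s: 9.98
ee_pos: [589.5, -28.1, 150.7]
eef_rot: [-0.001, -0.153, 0.988, 0.0]
contact_force: [-0.0, -0.3, -2.3]
opening: 45.5
grip_force: 41.1
```

```bash
cat > g.py <<'E'
from h import *
import sys
c=pickle.load(open(sys.argv[1]+'.pkl','rb')); P=tongs(c); T=c['c2w']@np.linalg.inv(c['mount']); print('TCP',T[:3,3].round(1))
I=c['image'].astype(int); mx=I.max(2)
zh=P[...,2]; H=T[2,3]-zh  # world height
m=(mx<80)&(abs(P[...,1])<26)&(P[...,0]>-60)&(P[...,0]<70)&(H>52)&(H<80)
for a in range(-10,60,3):
    k=m&(P[...,0]>a)&(P[...,0]<=a+3)
    if k.sum()>8: print(a,k.sum(),'y',np.percentile(P[...,1][k],[2,98]).round(1),'H',np.percentile(H[k],[5,50,95]).round(1))
m=(mx<90)&(abs(P[...,1])<26)&(P[...,0]<-20)&(P[...,0]>-80)&(H>80)&(H<110); q=P[m]; print('plate end',len(q), np.percentile(q,[3,50,97],0).round(1).tolist() if len(q) else '')
m=(I[...,0]-I[...,2]>45)&(abs(P[...,1])<26)&(abs(P[...,0])<80)&(H>60)&(H<110); q=np.c_[P[m][:,:2],H[m]]; print('brass',len(q), np.percentile(q,[3,50,97],0).round(1).tolist() if len(q) else '')
E
python3 f.py w9; python3 g.py w9; python3 g.py w8|tail -3
```

```text
-15 [[-7.7, 39.7], [7.1, 46.6]] 179
12 [[-7.4, 39.9], [6.8, 45.8]] 184
18 [[-7.4, 39.8], [6.8, 46.3]] 201
22 [[-7.8, 40.1], [7.4, 46.8]] 208
ends x [-24.7  26.5] (array([-5.2, -0.4]), array([15.7, 63.8]), 90.0)
crown [[-4.8, -26.4, -56.3], [6.4, -0.8, -54.9], [11.9, 24.5, -29.1]]
TCP [589.5 -28.1 150.7]
-4 34 y [-17.  18.] H [56.1 61.9 62.7]
-1 89 y [-16.9  17.8] H [60.9 62.  72.7]
2 86 y [-16.5  17.8] H [60.8 61.8 71. ]
5 65 y [-16.5  18.5] H [60.8 62.  62.8]
8 72 y [-16.4  18.4] H [60.5 61.9 76. ]
11 85 y [-16.4  18.4] H [60.8 62.  76.2]
14 102 y [-16.2  18.3] H [60.9 62.1 74.8]
17 103 y [-16.2  18.3] H [60.8 61.7 62.7]
20 46 y [-15.5  17.6] H [60.2 61.2 62. ]
50 9 y [16.3 21.2] H [67.8 68.5 69.3]
53 40 y [16.3 21.1] H [67.7 68.8 69.9]
56 32 y [16.2 21.1] H [67.1 68.7 69.6]
plate end 173 [[-56.0, -12.5, 57.2], [-55.4, 0.9, 67.4], [-35.3, 14.5, 70.4]]
brass 472 [[-55.3, -21.8, 63.0], [-36.6, 0.1, 86.1], [65.2, 15.5, 100.5]]
56 25 y [15.8 20.2] H [67.8 69.2 70.2]
plate end 339 [[-60.5, -12.6, 97.6], [-56.4, 2.1, 98.9], [-54.9, 15.2, 107.3]]
brass 121 [[-53.3, -23.6, 61.7], [-48.3, -11.3, 65.0], [66.0, 16.5, 71.6]]
```

Emit:
arm_command([
  [0, 1, 10, 0],
  [0, 0, 5, 0],
  [0, 0, 0, 0],
  [0, 0, 0, 0],
])

```text
time_s: 10.37
ee_pos: [589.6, -27.1, 136.4]
eef_rot: [-0.0, -0.154, 0.988, 0.0]
contact_force: [0.1, 0.1, -1.6]
opening: 45.5
grip_force: 41.1
```

```bash
python3 f.py w10; python3 g.py w10
python3 - <<'E'
from h import *
c=pickle.load(open('w10.pkl','rb')); P=tongs(c); T=c['c2w']@np.linalg.inv(c['mount']); H=T[2,3]-P[...,2]; I=c['image'].astype(int); mx=I.max(2)
k=(H>73)&(H<78.5)&(abs(P[...,1])<20)&(P[...,0]>0)&(P[...,0]<30)&(mx<80); print('lip',k.sum(),np.percentile(P[k],[3,50,97],0).round(1).tolist())
k=(H>78)&(H<104)&(abs(P[...,1])<20)&(P[...,0]>-50)&(P[...,0]<-28)&(I[...,0]-I[...,2]>30); print('plate',k.sum(),np.percentile(P[k],[3,50,97],0).round(1).tolist())
E
```

```text
-15 [[-7.7, 40.1], [7.1, 46.4]] 180
12 [[-7.4, 39.9], [6.8, 45.6]] 185
18 [[-7.5, 39.9], [6.8, 47.0]] 197
22 [[-7.6, 39.9], [7.4, 46.7]] 217
ends x [-37.8  26.5] (array([-5.8, -0.2]), array([15.6, 64.8]), 89.8)
crown [[-4.8, -27.1, -56.2], [6.4, -1.2, -54.8], [11.8, 25.0, -28.4]]
TCP [589.6 -27.1 136.4]
-1 26 y [-17.1  17.5] H [60.8 61.4 62.8]
2 95 y [-17.   17.4] H [60.8 61.9 62.8]
5 76 y [-17.   17.3] H [60.8 61.8 62.8]
8 78 y [-16.9  17.3] H [61.  62.  75.8]
11 104 y [-16.9  17.2] H [61.1 62.4 76.4]
14 129 y [-16.8  17.1] H [60.7 62.4 75.8]
17 94 y [-16.8  17.1] H [60.7 61.9 62.8]
20 72 y [-16.8  17.3] H [57.2 60.8 62.5]
53 45 y [15.4 20.4] H [65.2 68.7 69.8]
56 37 y [15.4 20.4] H [64.6 68.9 69.8]
59 16 y [15.6 20.2] H [68.3 69.2 69.9]
plate end 12 [[-35.4, -7.3, 39.8], [-34.9, 6.8, 43.9], [-27.5, 7.4, 55.1]]
brass 717 [[-52.4, -22.3, 63.2], [-35.2, -0.6, 82.5], [65.3, 14.2, 100.2]]
lip 61 [[10.3, -9.9, 59.6], [12.5, 9.4, 60.7], [15.3, 11.5, 61.9]]
plate 431 [[-37.7, -6.0, 35.8], [-35.0, 0.7, 43.6], [-34.3, 7.0, 57.3]]
```

Plate face at tool x of about -35 and fuse end at -24.7, so roughly a 10 mm gap. I'll centre it sideways (+0.6) and feel forward.

Emit:
arm_command([
  [-3, 0.6, 0, 0],
  [-3, 0, 0, 0],
  [-1.5, 0, 0, 0],
  [0, 0, 0, 0],
  [0, 0, 0, 0],
])

```text
time_s: 10.83
ee_pos: [597.3, -24.2, 136.9]
eef_rot: [0.0, -0.154, 0.988, -0.0]
contact_force: [-1.1, -0.1, -1.5]
opening: 45.4
grip_force: 41.1
```

Emit:
arm_command([
  [0, 0, 0, 0],
])

```text
time_s: 10.92
ee_pos: [597.0, -24.2, 136.8]
eef_rot: [-0.0, -0.154, 0.988, 0.0]
contact_force: [-0.9, -0.1, -0.7]
opening: 45.7
grip_force: 41.1
```

Emit:
arm_command([
  [0, 0, 0, 0],
])

```text
time_s: 11.0
ee_pos: [596.9, -24.3, 136.8]
eef_rot: [-0.0, -0.154, 0.988, 0.0]
contact_force: [-0.2, 0.4, -0.8]
opening: 45.8
grip_force: 41.1
```

Emit:
arm_command([
  [-1, 0, 0, 0],
  [0, 0, 0, 0],
])

```text
time_s: 11.17
ee_pos: [598.1, -24.0, 136.9]
eef_rot: [0.0, -0.154, 0.988, -0.0]
contact_force: [0.6, -0.7, -0.8]
opening: 45.6
grip_force: 41.1
```

Emit:
arm_command([
  [0, 0, 0, 0],
])

```text
time_s: 11.25
ee_pos: [598.0, -24.0, 136.8]
eef_rot: [0.0, -0.154, 0.988, -0.0]
contact_force: [0.6, -0.5, -0.8]
opening: 45.6
grip_force: 41.1
```

Emit:
arm_command([
  [-1, 0, 0, 0],
  [0, 0, 0, 0],
])

```text
time_s: 11.42
ee_pos: [599.1, -23.6, 136.8]
eef_rot: [0.0, -0.154, 0.988, -0.0]
contact_force: [0.3, -0.1, -1.2]
opening: 45.0
grip_force: 41.1
```

Emit:
arm_command([
  [0, 0, 0, 0],
])

```text
time_s: 11.5
ee_pos: [598.9, -23.7, 136.8]
eef_rot: [-0.0, -0.154, 0.988, -0.0]
contact_force: [0.6, -1.0, -0.6]
opening: 45.2
grip_force: 41.1
```

Emit:
arm_command([
  [-1, 0, 0, 0],
  [0, 0, 0, 0],
])

```text
time_s: 11.67
ee_pos: [599.6, -23.3, 136.7]
eef_rot: [-0.0, -0.154, 0.988, 0.0]
contact_force: [0.0, -0.2, -1.5]
opening: 45.7
grip_force: 40.9
```

Emit:
arm_command([
  [0, 0, 0, 0],
])

```text
time_s: 11.75
ee_pos: [599.6, -23.4, 136.7]
eef_rot: [-0.0, -0.154, 0.988, 0.0]
contact_force: [-0.3, -0.4, -0.2]
opening: 45.4
grip_force: 40.9
```

```bash
cat > p.py <<'E'
from h import *
import sys
n=sys.argv[1]; s=telemetry.state(); print(s['contact_force'].round(2),s['wrist_torque'].round(3))
c=cap('wrist'); pickle.dump(c,open(n+'.pkl','wb'))
P=tongs(c); T=c['c2w']@np.linalg.inv(c['mount']); H=T[2,3]-P[...,2]; I=c['image'].astype(int); mx=I.max(2); print('TCP',T[:3,3].round(1))
k=(H>73)&(H<78.5)&(abs(P[...,1])<20)&(P[...,0]>5)&(P[...,0]<45)&(mx<80); print('lip',k.sum(),np.percentile(P[k],[3,50,97],0).round(1).tolist())
k=(H>78)&(H<104)&(abs(P[...,1])<20)&(P[...,0]>-50)&(P[...,0]<-18)&(I[...,0]-I[...,2]>30); print('plate',k.sum(),np.percentile(P[k],[3,50,97],0).round(1).tolist())
k=(abs(P[...,1])<9)&(abs(P[...,0])<35)&(P[...,2]<48)&(P[...,2]>36)&(mx>70)&(I[...,0]-I[...,2]<=22); print('fuse',np.percentile(P[k],[.5,50,99.5],0).round(1).tolist())
E
python3 p.py w11
```

```text
[-0.3  -0.38 -0.23] [-0.023  0.108  0.016]
TCP [599.6 -23.4 136.7]
lip 114 [[8.9, -10.5, 59.7], [24.0, 4.4, 61.6], [25.8, 10.6, 63.5]]
plate 169 [[-26.9, -6.3, 35.8], [-24.6, 0.0, 37.3], [-23.8, 6.9, 41.9]]
fuse [[-23.8, -8.0, 39.5], [3.4, -0.6, 41.8], [26.8, 7.4, 47.5]]
```

Emit:
arm_command([
  [-1, 0, 0, 0],
  [0, 0, 0, 0],
])

```text
time_s: 11.97
ee_pos: [600.4, -23.1, 136.6]
eef_rot: [-0.0, -0.154, 0.988, 0.0]
contact_force: [-0.8, -0.3, -1.0]
opening: 45.9
grip_force: 41.0
```

Emit:
arm_command([
  [0, 0, 0, 0],
])

```text
time_s: 12.05
ee_pos: [600.4, -23.1, 136.6]
eef_rot: [-0.0, -0.154, 0.988, 0.0]
contact_force: [-1.4, -0.4, -0.7]
opening: 45.5
grip_force: 40.9
```

Emit:
arm_command([
  [0, 0, 0, 0],
])

```text
time_s: 12.13
ee_pos: [600.4, -23.1, 136.6]
eef_rot: [-0.0, -0.154, 0.988, 0.0]
contact_force: [-0.9, -0.8, -1.3]
opening: 45.3
grip_force: 41.0
```

Emit:
arm_command([
  [-1, 0, 0, 0],
  [0, 0, 0, 0],
])

```text
time_s: 12.3
ee_pos: [601.7, -22.7, 136.7]
eef_rot: [-0.0, -0.154, 0.988, 0.0]
contact_force: [-1.9, -0.2, -0.8]
opening: 45.6
grip_force: 41.0
```

Emit:
arm_command([
  [0, 0, 0, 0],
])

```text
time_s: 12.38
ee_pos: [601.6, -22.7, 136.7]
eef_rot: [-0.0, -0.154, 0.988, 0.0]
contact_force: [-1.4, -1.4, -1.3]
opening: 45.5
grip_force: 41.0
```

Emit:
arm_command([
  [0, 0, 0, 0],
])

```text
time_s: 12.47
ee_pos: [601.6, -22.7, 136.7]
eef_rot: [-0.0, -0.154, 0.988, 0.0]
contact_force: [-1.8, -0.2, -1.2]
opening: 45.5
grip_force: 41.0
```

Emit:
arm_command([
  [-1, 0, 0, 0],
  [0, 0, 0, 0],
])

```text
time_s: 12.63
ee_pos: [602.7, -22.4, 136.8]
eef_rot: [-0.0, -0.154, 0.988, 0.0]
contact_force: [-2.0, -0.4, -1.1]
opening: 45.7
grip_force: 41.0
```

Emit:
arm_command([
  [0, 0, 0, 0],
])

```text
time_s: 12.72
ee_pos: [602.6, -22.4, 136.7]
eef_rot: [-0.0, -0.154, 0.988, 0.0]
contact_force: [-1.6, -1.3, -0.8]
opening: 45.5
grip_force: 41.0
```

Emit:
arm_command([
  [0, 0, 0, 0],
])

```text
time_s: 12.8
ee_pos: [602.6, -22.4, 136.7]
eef_rot: [-0.0, -0.154, 0.988, 0.0]
contact_force: [-2.7, -0.5, -1.8]
opening: 45.4
grip_force: 41.0
```

```bash
python3 p.py w12
```

```text
[-2.73 -0.49 -1.76] [-0.108  0.402  0.001]
TCP [602.6 -22.4 136.7]
lip 206 [[13.1, -10.4, 59.8], [27.3, 0.7, 61.2], [29.0, 10.6, 63.6]]
plate 171 [[-26.3, -6.4, 35.9], [-24.0, 0.0, 37.5], [-23.0, 6.9, 42.2]]
fuse [[-23.2, -8.0, 39.4], [4.2, -0.6, 41.6], [27.6, 7.4, 47.5]]
```

Contact came at TCP x ≈ 600 and the spring is now yielding. I'll push on in small steps until the rear end clears the lip, watching force and picture.

Emit:
arm_command([
  [-1, 0, 0, 0],
  [-1, 0, 0, 0],
  [-1, 0, 0, 0],
  [0, 0, 0, 0],
  [0, 0, 0, 0],
])

```text
time_s: 13.27
ee_pos: [605.4, -21.6, 136.7]
eef_rot: [-0.0, -0.154, 0.988, 0.0]
contact_force: [-1.4, -0.1, -1.6]
opening: 45.5
grip_force: 41.0
```

```bash
python3 p.py w13
python3 - <<'E'
from h import *
for n in('w12','w13'):
    c=pickle.load(open(n+'.pkl','rb')); P=tongs(c); T=c['c2w']@np.linalg.inv(c['mount']); H=T[2,3]-P[...,2]; I=c['image'].astype(int); mx=I.max(2)
    for y0 in(-9.5,9.8):
        k=(abs(P[...,1]-y0)<1.2)&(P[...,0]>8)&(P[...,0]<40)&(H>72)&(H<79)&(mx<90); print(n,y0,np.sort(P[k][:,0]).round(1)[::max(1,k.sum()//12)])
E
```

```text
[-1.44 -0.12 -1.55] [-0.163  0.562  0.013]
TCP [605.4 -21.6 136.7]
lip 285 [[15.9, -10.4, 59.7], [29.3, 0.7, 61.1], [31.9, 10.5, 63.4]]
plate 171 [[-25.5, -6.4, 35.9], [-23.2, 0.0, 37.2], [-22.3, 6.9, 41.5]]
fuse [[-22.5, -7.9, 39.1], [4.9, -0.3, 41.5], [28.3, 7.3, 47.0]]
w12 -9.5 [10.7 11.8 13.1 14.5 16.  23.9 24.6 25.3 26.1 27.2 27.8 28.4 28.9]
w12 9.8 [10.7 11.5 12.9 13.7 15.1 16.  23.9 24.7 25.3 26.  27.2 28.4 28.9]
w13 -9.5 [13.6 15.  15.9 17.1 18.  19.4 27.4 28.1 28.8 29.5 30.  30.7 31.4 31.9]
w13 9.8 [13.6 14.5 15.9 16.4 17.7 18.6 19.4 28.  28.7 29.7 30.5 31.7]
```

Emit:
arm_command([
  [-1, 0, 0, 0],
  [-1, 0, 0, 0],
  [-0.8, 0, 0, 0],
  [0, 0, 0, 0],
  [0, 0, 0, 0],
])

```text
time_s: 13.73
ee_pos: [608.1, -20.7, 136.7]
eef_rot: [-0.0, -0.154, 0.988, -0.0]
contact_force: [-3.3, -1.1, -1.3]
opening: 45.2
grip_force: 41.0
```

```bash
cat > l.py <<'E'
from h import *
import sys
n=sys.argv[1]
c=pickle.load(open(n+'.pkl','rb')); P=tongs(c); T=c['c2w']@np.linalg.inv(c['mount']); H=T[2,3]-P[...,2]; I=c['image'].astype(int); mx=I.max(2)
for y0 in(-9.5,9.8):
        k=(abs(P[...,1]-y0)<1.2)&(P[...,0]>22)&(P[...,0]<42)&(H>72)&(H<79)&(mx<90); print(n,y0,np.sort(P[k][:,0]).round(1)[::max(1,k.sum()//12)])
m=(abs(P[...,1])<9)&(P[...,2]<48)&(P[...,2]>34)&(mx>70)
for x0 in(-15,22): print('fuse top at',x0,np.percentile(P[m&(abs(P[...,0]-x0)<3)][:,2],[3,10]).round(1))
E
python3 p.py w14; python3 l.py w14
```

```text
[-3.32 -1.09 -1.31] [-0.119  0.619  0.037]
TCP [608.1 -20.7 136.7]
lip 286 [[19.3, -10.1, 59.7], [32.0, 0.1, 60.9], [34.7, 10.4, 63.5]]
plate 179 [[-24.8, -6.8, 35.9], [-22.3, 0.0, 37.3], [-21.4, 6.9, 41.8]]
fuse [[-21.6, -7.9, 38.7], [6.2, -0.6, 41.2], [29.3, 7.3, 47.6]]
w14 -9.5 [22.  30.  30.6 30.8 31.3 31.9 32.6 32.7 33.5 33.9 34.5 34.6 34.8]
w14 9.8 [22.  29.9 30.1 30.7 31.1 31.4 31.8 31.9 32.6 32.7 33.2 33.9 34.  34.5
 34.6 34.8]
fuse top at -15 [39.8 40.1]
fuse top at 22 [38.9 39.3]
```

Emit:
arm_command([
  [-0.8, 0, 0, 0],
  [0, 0, 2, 0],
  [0, 0, 2, 0],
  [0, 0, 0, 0],
  [0, 0, 0, 0],
])

```text
time_s: 14.2
ee_pos: [609.2, -20.5, 132.9]
eef_rot: [0.0, -0.154, 0.988, -0.0]
contact_force: [-2.7, -1.3, 0.2]
opening: 45.6
grip_force: 41.7
```

```bash
python3 p.py w15; python3 l.py w15
```

```text
[-2.73 -1.25  0.15] [-0.186  0.569  0.049]
TCP [609.2 -20.5 132.9]
lip 294 [[19.6, -9.9, 56.0], [33.3, 0.7, 57.2], [35.8, 10.6, 59.5]]
plate 240 [[-34.2, -6.2, 32.5], [-21.3, 0.6, 35.2], [-20.5, 6.9, 53.0]]
fuse [[-33.2, -7.9, 38.3], [6.3, -0.6, 41.3], [30.3, 7.4, 46.8]]
w15 -9.5 [22.1 22.8 23.  31.3 31.9 32.  32.6 33.1 33.4 33.9 34.5 34.6 35.2 35.8
 35.8]
w15 9.8 [22.1 22.9 23.3 31.4 31.9 32.6 32.7 33.3 33.8 34.4 34.6 35.2 35.6 35.9]
fuse top at -15 [38.5 39.1]
fuse top at 22 [39.6 40.1]
```

Emit:
arm_command([
  [-0.2, 0, 1.5, 0],
  [0, 0, 1.5, 0],
  [0, 0, 0, 0],
  [0, 0, 0, 0],
])

```text
time_s: 14.58
ee_pos: [609.1, -20.4, 129.7]
eef_rot: [-0.0, -0.154, 0.988, -0.0]
contact_force: [-2.3, -1.5, 0.6]
opening: 45.2
grip_force: 41.7
```

```bash
python3 p.py w16; python3 l.py w16
```

```text
[-2.35 -1.48  0.63] [-0.186  0.574 -0.01 ]
TCP [609.1 -20.4 129.7]
lip 319 [[8.9, -10.3, 52.2], [33.1, 0.0, 53.9], [35.7, 10.4, 56.4]]
plate 288 [[-24.0, -6.7, 28.9], [-21.2, 0.3, 31.9], [-20.6, 6.7, 41.1]]
fuse [[-33.3, -7.9, 38.5], [6.3, -0.3, 41.3], [30.3, 7.3, 46.7]]
w16 -9.5 [22.1 22.6 31.1 31.9 32.5 32.6 33.1 33.7 34.2 34.5 35.2 35.7 35.7]
w16 9.8 [22.1 22.7 23.3 31.1 31.7 31.9 32.6 33.1 33.7 33.8 34.4 35.  35.5 35.7]
fuse top at -15 [38.5 39.1]
fuse top at 22 [39.9 40.2]
```

The rear end is below the lip top with no jam. Continuing down.

Emit:
arm_command([
  [0, 0, 1.5, 0],
  [0, 0, 1.5, 0],
  [0, 0, 0, 0],
  [0, 0, 0, 0],
])

```text
time_s: 14.97
ee_pos: [609.1, -20.4, 126.6]
eef_rot: [-0.0, -0.154, 0.988, 0.0]
contact_force: [-2.6, -1.1, 0.1]
opening: 45.1
grip_force: 41.8
```

Emit:
arm_command([
  [0, 0, 1, 0],
  [0, 0, 0.5, 0],
  [0, 0, 0, 0],
  [0, 0, 0, 0],
])

```text
time_s: 15.3
ee_pos: [609.1, -20.4, 125.3]
eef_rot: [-0.0, -0.154, 0.988, 0.0]
contact_force: [-3.0, -1.2, 1.1]
opening: 45.1
grip_force: 41.8
```

```bash
python3 p.py w17; python3 l.py w17
```

```text
[-3.   -1.21  1.09] [-0.155  0.596  0.048]
TCP [609.1 -20.4 125.3]
lip 332 [[8.8, -10.1, 48.3], [33.2, 0.6, 49.5], [35.8, 10.2, 51.9]]
plate 389 [[-34.2, -6.6, 24.8], [-21.2, 0.0, 30.5], [-20.5, 6.9, 44.6]]
fuse [[-33.0, -7.9, 37.6], [6.4, -0.3, 41.3], [30.3, 7.4, 46.8]]
w17 -9.5 [22.5 23.1 31.3 31.8 32.5 32.8 33.1 33.8 34.2 34.6 35.1 35.8 35.8]
w17 9.8 [22.1 22.7 23.5 31.4 32.  32.5 32.6 33.2 33.8 34.3 34.5 35.  35.7 35.8]
fuse top at -15 [38.5 39.1]
fuse top at 22 [39.9 40.4]
```

Emit:
arm_command([
  [0, 0, 0.6, 0],
  [0, 0, 0, 0],
  [0, 0, 0, 0],
])

```text
time_s: 15.6
ee_pos: [609.2, -20.4, 124.7]
eef_rot: [-0.0, -0.154, 0.988, -0.0]
contact_force: [-3.2, -0.7, -0.2]
opening: 45.6
grip_force: 41.8
```

Emit:
arm_command([
  [0, 0, 0.6, 0],
  [0, 0, 0, 0],
  [0, 0, 0, 0],
])

```text
time_s: 15.85
ee_pos: [609.3, -20.3, 124.1]
eef_rot: [0.0, -0.154, 0.988, -0.0]
contact_force: [-2.2, -0.4, 0.5]
opening: 45.3
grip_force: 41.8
```

```bash
python3 p.py w18; python3 l.py w18
```

```text
[-2.16 -0.37  0.51] [-0.218  0.552 -0.008]
TCP [609.3 -20.3 124.1]
lip 356 [[8.7, -10.2, 47.1], [33.3, 0.0, 48.4], [36.0, 10.4, 50.9]]
plate 412 [[-33.9, -6.5, 23.7], [-21.2, 0.0, 30.0], [-20.5, 6.9, 42.9]]
fuse [[-33.4, -8.0, 36.6], [6.4, -0.6, 41.1], [30.2, 7.4, 47.1]]
w18 -9.5 [22.1 23.2 30.7 31.4 32.1 32.8 33.2 34.  34.6 35.1 35.7 36. ]
w18 9.8 [22.  22.6 23.3 31.4 31.6 32.2 32.8 33.5 34.  34.8 35.3 35.8 36. ]
fuse top at -15 [38.7 39.2]
fuse top at 22 [39.5 40.1]
```

Emit:
arm_command([
  [0, 0, 0.5, 0],
  [0, 0, 0, 0],
  [0, 0, 0, 0],
])

```text
time_s: 16.15
ee_pos: [609.4, -20.4, 123.8]
eef_rot: [0.0, -0.154, 0.988, -0.0]
contact_force: [-2.5, 0.0, 2.7]
opening: 45.4
grip_force: 41.7
```

```bash
python3 p.py w19; python3 l.py w19
```

```text
[-2.48  0.02  2.68] [-0.148  0.557 -0.012]
TCP [609.4 -20.4 123.8]
lip 358 [[8.6, -10.2, 46.3], [33.5, 0.6, 48.0], [36.1, 10.5, 50.6]]
plate 413 [[-24.0, -6.5, 23.2], [-21.1, 0.0, 28.2], [-20.4, 6.8, 40.1]]
fuse [[-33.0, -7.9, 36.7], [6.5, -0.6, 41.0], [30.2, 7.3, 47.0]]
w19 -9.5 [22.1 22.5 23.1 23.5 31.7 32.1 32.7 32.9 33.6 34.2 34.7 34.9 35.4 35.8
 36.1]
w19 9.8 [22.  22.7 22.8 23.6 31.6 32.1 32.6 33.4 34.1 34.6 35.3 35.6 35.9 36.2]
fuse top at -15 [39.1 39.3]
fuse top at 22 [39.2 39.7]
```

The fuse is level, with its centre at about 76.5 mm height, and it rests on the cradles (upward force appeared). I'll ease it back onto the lip and release.

Emit:
arm_command([
  [0.5, 0, 0, 0],
  [0.5, 0, 0, 0],
  [0, 0, 0, 0],
  [0, 0, 0, 0],
])

```text
time_s: 16.53
ee_pos: [608.5, -20.7, 123.8]
eef_rot: [0.0, -0.154, 0.988, -0.0]
contact_force: [-2.0, 0.6, 1.8]
opening: 45.5
grip_force: 41.6
```

Emit:
arm_command([
  [0, 0, 0, 0],
  [0, 0, 0, 0],
  [0, 0, 0, 0],
], jaw=116)

```text
time_s: 16.78
ee_pos: [608.8, -20.6, 123.5]
eef_rot: [0.0, -0.154, 0.988, 0.0]
contact_force: [0.4, -0.4, 0.3]
opening: 46.5
grip_force: 23.3
```

Emit:
arm_command([
  [0, 0, 0, 0],
  [0, 0, 0, 0],
  [0, 0, 0, 0],
], jaw=112)

```text
time_s: 17.03
ee_pos: [608.4, -20.7, 123.5]
eef_rot: [0.0, -0.154, 0.988, 0.0]
contact_force: [-0.6, -1.0, -0.6]
opening: 47.9
grip_force: 12.0
```

Emit:
arm_command([
  [0, 0, 0, 0],
  [0, 0, 0, 0],
  [0, 0, 0, 0],
], jaw=108)

```text
time_s: 17.28
ee_pos: [608.2, -20.7, 123.6]
eef_rot: [0.0, -0.154, 0.988, 0.0]
contact_force: [-0.5, -0.2, -1.1]
opening: 49.3
grip_force: 8.2
```

```bash
python3 p.py w20; python3 l.py w20; python3 m.py w20b|head -4
```

```text
[-0.52 -0.18 -1.07] [-0.015  0.039 -0.014]
TCP [608.2 -20.7 123.6]
lip 359 [[7.3, -14.5, 46.3], [32.2, 0.0, 47.8], [34.9, 11.0, 50.4]]
plate 403 [[-23.8, -6.5, 23.1], [-21.3, 0.0, 28.5], [-20.7, 6.8, 40.4]]
fuse [[-33.4, -7.9, 36.5], [6.0, -0.3, 40.9], [30.0, 7.3, 47.2]]
w20 -9.5 [22.  22.4 30.4 30.9 31.6 31.8 32.3 32.8 33.5 33.7 34.2 34.7 34.8 34.8]
w20 9.8 [22.1 22.3 30.3 30.6 30.9 31.1 31.7 31.8 32.3 32.7 33.  33.4 33.6 34.
 34.7 34.8 34.9 34.9]
fuse top at -15 [38.7 39.2]
fuse top at 22 [39.2 39.7]
jaw -1 (28, 40) 283 [[-19.1, -18.7, 29.0], [1.6, -2.5, 39.3], [18.5, -0.0, 39.9]]
jaw -1 (42, 58) 441 [[-17.9, -16.3, 42.1], [2.5, -8.5, 43.9], [19.5, -5.0, 54.5]]
jaw 1 (28, 40) 238 [[-19.3, 0.0, 29.3], [-0.3, 2.5, 39.1], [18.0, 17.7, 40.0]]
jaw 1 (42, 58) 428 [[-17.2, 4.3, 42.1], [2.4, 8.0, 43.9], [19.3, 15.1, 53.9]]Traceback (most recent call last):
  File "m.py", line 12, in <module>
    print('fuse in tool',len(q),rect(q),np.percentile(q,[1,50,99],0).round(1).tolist(),'h',h)
                                        ~~~~~~~~~~~~~^^^^^^^^^^^^^^^
    return _quantile_unchecked(
        a, q, axis, out, overwrite_input, method, keepdims, weights)
    return _ureduce(a,
                    func=_quantile_ureduce_func,
    ...<5 lines>...
                    overwrite_input=overwrite_input,
                    method=method)
    r = func(a, **kwargs)
    result = _quantile(arr,
                       quantiles=q,
    ...<2 lines>...
                       out=out,
                       weights=wgt)
    slices_having_nans = np.isnan(arr[-1, ...])
                                  ~~~^^^^^^^^^
IndexError: index -1 is out of bounds for axis 0 with size 0
```

Emit:
arm_command([
  [0, 0, -2, 0],
  [0, 0, -6, 0],
  [0, 0, -12, 0],
  [0, 0, -12, 0],
  [0, 0, 0, 0],
], newtons=20)

```text
time_s: 17.8
ee_pos: [610.2, -20.9, 158.5]
eef_rot: [0.003, -0.154, 0.988, -0.001]
contact_force: [0.3, 0.4, 0.0]
opening: 49.4
grip_force: 8.2
```

Emit:
arm_command([
  [20, 0, -10, 0],
  [20, 0, -10, 0],
  [0, 0, -10, 0],
  [0, 0, 0, 0],
  [0, 0, 0, 0],
])

```text
time_s: 18.22
ee_pos: [571.3, -33.0, 186.4]
eef_rot: [0.001, -0.154, 0.988, -0.0]
contact_force: [0.9, -0.0, -0.6]
opening: 49.1
grip_force: 8.2
```

Run:
```python
from h import *
c=cap('wrist'); pickle.dump(c,open('w21.pkl','wb')); save(c,'w21.png')
s=cap('scene'); d=cap('side')
th=np.radians(17.7); ex=np.array([np.cos(th),np.sin(th)]); ey=np.array([-ex[1],ex[0]]); o=np.array([603,-24.])
for n,c in(('w',c),('scene',s),('side',d)):
    W=cloud(c); I=c['image'].astype(int); mx=I.max(2); X=(W[...,:2]-o)@ex; Y=(W[...,:2]-o)@ey; Z=W[...,2]
    m=(abs(Y)<12)&(abs(X)<32)&(Z>77)&(Z<92)&(mx>65)&(I[...,0]-I[...,2]<25)
    if m.sum()<10: print(n,'none'); continue
    print(n,m.sum(),'X',np.percentile(X[m],[1,99]).round(1),'Y',np.percentile(Y[m],[2,98]).round(1))
    for a in(-20,-12,-4,4,12,18):
        k=m&(abs(X-a)<4); 
        if k.sum()>3: print('  ',a,np.percentile(Z[k],[50,90,97]).round(1),k.sum())
    k=(abs(Y)<9)&(X<-24)&(X>-36)&(Z>73)&(Z<78.5)&(mx<80); print('  lip',np.percentile(Z[k],[10,50,90]).round(1) if k.sum() else '',np.percentile(X[k],[5,95]).round(1) if k.sum() else '')
a=np.hstack([cv2.resize(np.ascontiguousarray(pickle.load(open('w21.pkl','rb'))['image'][100:300,180:380,::-1]),(400,400),interpolation=cv2.INTER_CUBIC),
 cv2.resize(np.ascontiguousarray(d['image'][182:242,290:350,::-1]),(400,400),interpolation=cv2.INTER_CUBIC)])
cv2.imwrite('pics/c21.png',a)
```

```text
w 1057 X [-24.   26.5] Y [-6.2  8.4]
   -20 [82.3 83.9 84.6] 193
   -12 [82.7 83.8 84.4] 169
   -4 [82.7 84.1 84.4] 159
   4 [82.6 84.  84.3] 156
   12 [82.8 84.2 84.5] 151
   18 [83.  84.4 84.7] 161
  lip [74.2 75.7 76.6] [-28.8 -24.2]
scene 148 X [-23.6  30.7] Y [-7.5  6.3]
   -20 [83.5 85.5 87.8] 24
   -12 [83.4 85.2 85.8] 22
   -4 [82.8 84.9 85.5] 25
   4 [83.9 85.4 85.8] 19
   12 [83.  85.4 85.8] 25
   18 [83.7 85.9 86.4] 22
  lip [76.3 76.4 76.4] [-27.5 -26.6]
side 103 X [-26.8  26.2] Y [-7.2  7.9]
   -20 [81.8 83.6 84.3] 17
   -12 [81.8 84.7 85.1] 16
   -4 [82.5 84.  84. ] 10
   4 [81.8 85.  85.1] 13
   12 [82.1 83.7 84.6] 12
   18 [81.3 84.1 85.4] 14
  lip [73.3 76.  77.5] [-30.3 -25.2]
```

View pics/c21.png

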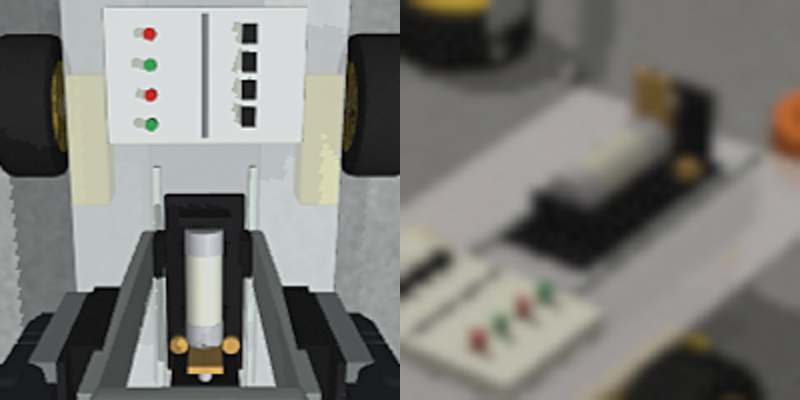

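The picture shows the fuse lying level between the lip at the top and the brass plate. The fuse top is at about 84.3 mm along its whole length, so it is home. Next I'll return the tongs.

Emit:
arm_command([
  [-1.6, 14, -8, 0],
  [-3, 30, -8, 0],
  [-4, 36, 0, 0],
  [-4, 36, 0, 0],
  [-4, 36, 0, 0],
])

```text
time_s: 18.78
ee_pos: [539.3, 119.2, 201.7]
eef_rot: [0.0, -0.153, 0.988, 0.0]
contact_force: [0.7, 0.8, -0.5]
opening: 49.1
grip_force: 8.2
```

Emit:
arm_command([
  [-4, 36, 0, 0],
  [-4, 36, 0, 0],
  [-4, 36, 0, 0],
  [-3, 34, 0, 0],
  [-2, 20, 0, 6.5],
])

```text
time_s: 19.2
ee_pos: [505.1, 281.0, 201.6]
eef_rot: [-0.0, -0.098, 0.995, 0.001]
contact_force: [0.7, 0.5, -0.8]
opening: 49.3
grip_force: 8.2
```

Emit:
arm_command([
  [0, 0, 0, 6.5],
  [0, 0, 0, 6.5],
  [0, 0, 0, 6.5],
  [0, 0, 0, 6.5],
  [0, 0, 0, 6.4],
])

```text
time_s: 19.62
ee_pos: [506.0, 277.8, 201.4]
eef_rot: [-0.0, 0.186, 0.983, -0.0]
contact_force: [0.4, 0.0, -1.0]
opening: 49.5
grip_force: 8.2
```

Emit:
arm_command([
  [0, 0, 0, 0],
  [0, 0, 0, 0],
])

```text
time_s: 19.78
ee_pos: [506.2, 277.3, 201.5]
eef_rot: [-0.0, 0.182, 0.983, 0.0]
contact_force: [-0.4, -0.5, -0.7]
opening: 49.4
grip_force: 8.2
```

```bash
cat > st.py <<'E'
from h import *
import sys
n=sys.argv[1]; c=cap('wrist'); save(c,n+'.png'); pickle.dump(c,open(n+'.pkl','wb'))
P=tongs(c); T=c['c2w']@np.linalg.inv(c['mount']); H=T[2,3]-P[...,2]; I=c['image'].astype(int); mx=I.max(2)
t=T[:3,3]; print('TCP',t.round(1))
Q=P[(abs(P[...,1])<30)&(abs(P[...,0])<20)&(P[...,2]>42)&(P[...,2]<60)&(H>55)]
for sg in(-1,1):
    r=Q[Q[:,1]*sg>0]; print('jaw',sg,len(r),np.percentile(r,[2,50,98],0).round(1).tolist() if len(r) else '')
k=(H>42)&(H<49)&(mx<100)&(abs(P[...,0])<60)&(abs(P[...,1])<60)
q=P[k]; print('stand top',k.sum(),rect(q) if k.sum()>5 else '',np.percentile(q,[1,50,99],0).round(1).tolist() if k.sum()>5 else '')
k=(H>3)&(H<9)&(mx<100)&(abs(P[...,0])<75)&(abs(P[...,1])<75); q=P[k]; print('base',k.sum(),rect(q))
rel([507.7,276.6,200],68.8)
E
python3 st.py w22
```

```text
TCP [506.2 277.3 201.5]
jaw -1 159 [[-4.9, -17.0, 42.1], [2.5, -13.7, 43.4], [6.9, -11.9, 54.7]]
jaw 1 127 [[-4.6, 12.1, 42.0], [3.5, 13.4, 43.3], [7.1, 16.4, 54.2]]
stand top 775 (array([-2.4, -0.1]), array([32.6, 56.2]), 1.2) [[-18.4, -28.1, 154.0], [-1.3, 0.0, 155.7], [14.1, 27.8, 159.2]]
base 4486 (array([-2.1, -0.5]), array([74.9, 99.1]), 1.1)
TCP [506.3 277.1 201.5] tool-y yaw 69.0 delta [-1.5  0.   1.5]
turn about tool z 0.2 j6 -0.78
```

Emit:
arm_command([
  [-2, 0, 20, 0.8],
  [0, 0, 30, 0],
  [0, 0, 26, 0],
  [0, 0, 8, 0],
  [0, 0, 0, 0],
])

```text
time_s: 20.25
ee_pos: [506.5, 275.0, 115.1]
eef_rot: [-0.003, 0.19, 0.982, -0.002]
contact_force: [-0.4, 1.0, -0.3]
opening: 49.3
grip_force: 8.2
```

Emit:
arm_command([
  [0, 0, 0, 0],
  [0, 0, 0, 0],
])

```text
time_s: 20.42
ee_pos: [509.8, 276.4, 119.1]
eef_rot: [0.001, 0.191, 0.982, 0.001]
contact_force: [0.1, -0.1, -0.1]
opening: 49.4
grip_force: 8.2
```

```bash
python3 st.py w23
```

```text
TCP [509.8 276.4 119.1]
jaw -1 156 [[-4.9, -17.7, 42.1], [3.3, -13.5, 43.6], [9.4, -11.9, 54.4]]
jaw 1 122 [[-4.7, 12.2, 42.1], [3.9, 13.5, 43.4], [7.1, 17.2, 54.5]]
stand top 1152 (array([ 1.7, -0.9]), array([32.5, 56.1]), 0.1) [[-14.3, -28.6, 71.9], [9.5, -0.1, 73.3], [17.8, 26.9, 76.9]]
base 6927 (array([ 1.7, -1.2]), array([75.4, 99.6]), 0.1)
TCP [510.  276.5 119.4] tool-y yaw 68.0 delta [  1.9  -0.5 -80.6]
turn about tool z -0.8 j6 -0.76
```

Emit:
arm_command([
  [0.4, -0.9, 4, 0],
  [0, 0, 2, 0],
  [0, 0, 0, 0],
  [0, 0, 0, 0],
  [0, 0, 0, 0],
])

```text
time_s: 20.88
ee_pos: [507.8, 275.1, 111.8]
eef_rot: [0.0, 0.191, 0.982, 0.0]
contact_force: [0.4, 0.5, -0.2]
opening: 49.5
grip_force: 8.2
```

```bash
python3 st.py w24
```

```text
TCP [507.8 275.1 111.8]
jaw -1 155 [[-5.1, -17.7, 42.0], [2.5, -13.7, 43.5], [7.0, -11.9, 54.9]]
jaw 1 120 [[-4.8, 12.2, 42.1], [3.8, 13.5, 43.3], [7.1, 16.4, 54.0]]
stand top 1233 (array([0.5, 1.2]), array([56.2, 32.1]), 89.9) [[-15.3, -26.6, 64.5], [9.7, 2.6, 66.1], [16.4, 29.0, 69.4]]
base 7017 (array([0.4, 0.9]), array([75. , 99.6]), 0.1)
TCP [507.9 275.1 111.8] tool-y yaw 68.0 delta [  0.7   1.3 -88.2]
turn about tool z -0.8 j6 -0.76
```

Emit:
arm_command([
  [-0.6, 1.1, 0, 0],
  [0, 0, 3, 0],
  [0, 0, 4, 0],
  [0, 0, 4, 0],
  [0, 0, 4, 0],
])

```text
time_s: 21.35
ee_pos: [508.6, 275.8, 96.0]
eef_rot: [-0.0, 0.191, 0.982, -0.0]
contact_force: [-0.8, -0.4, -0.9]
opening: 49.3
grip_force: 8.2
```

Emit:
arm_command([
  [0, 0, 4, 0],
  [0, 0, 4, 0],
  [0, 0, 4, 0],
  [0, 0, 4, 0],
  [0, 0, 4, 0],
])

```text
time_s: 21.77
ee_pos: [508.8, 275.9, 76.1]
eef_rot: [-0.0, 0.191, 0.982, -0.0]
contact_force: [-0.7, -0.2, -0.0]
opening: 49.4
grip_force: 8.2
```

Emit:
arm_command([
  [0, 0, 4, 0],
  [0, 0, 4, 0],
  [0, 0, 3, 0],
  [0, 0, 0, 0],
  [0, 0, 0, 0],
])

```text
time_s: 22.18
ee_pos: [508.6, 275.8, 65.4]
eef_rot: [-0.0, 0.191, 0.982, -0.0]
contact_force: [-0.3, -0.4, -0.5]
opening: 49.5
grip_force: 8.2
```

Run:
```python
from h import *
s=telemetry.state(); print(s['ee_pos'].round(1),s['contact_force'].round(2),s['wrist_torque'].round(3),s['opening'])
c=cap('wrist'); save(c,'w25.png'); P=tongs(c); T=c['c2w']@np.linalg.inv(c['mount']); H=T[2,3]-P[...,2]; I=c['image'].astype(int); mx=I.max(2)
k=(H>40)&(H<49)&(mx<100)&(abs(P[...,0])<40)&(abs(P[...,1])<35); q=P[k]; print('stand top',rect(q))
k=(abs(P[...,1])<30)&(P[...,2]>-60)&(P[...,2]<-50)&(I.min(2)>80); print('crown', np.percentile(P[k],[2,50,98],0).round(1).tolist())
```

```text
[508.6 275.8  65.4] [-0.32 -0.41 -0.51] [ 0.014 -0.077 -0.052] 49.45186386196532
stand top (array([0.6, 0.2]), array([56.3, 33. ]), 90.0)
crown [[-5.4, -19.5, -56.4], [4.4, -0.7, -55.2], [11.2, 18.1, -50.3]]
```

Inserted freely. I'll feel for the floor.

Emit:
arm_command([
  [0, 0, 2, 0],
  [0, 0, 1, 0],
  [0, 0, 0, 0],
  [0, 0, 0, 0],
])

```text
time_s: 22.57
ee_pos: [508.8, 275.9, 62.6]
eef_rot: [-0.0, 0.191, 0.982, -0.0]
contact_force: [1.2, -0.2, -0.1]
opening: 49.1
grip_force: 8.2
```

Emit:
arm_command([
  [0, 0, 0.6, 0],
  [0, 0, 0, 0],
  [0, 0, 0, 0],
])

```text
time_s: 22.82
ee_pos: [508.8, 275.9, 62.0]
eef_rot: [-0.0, 0.191, 0.982, -0.0]
contact_force: [-0.4, 0.5, -0.5]
opening: 49.2
grip_force: 8.2
```

Emit:
arm_command([
  [0, 0, 0.6, 0],
  [0, 0, 0, 0],
  [0, 0, 0, 0],
])

```text
time_s: 23.07
ee_pos: [508.8, 275.9, 61.4]
eef_rot: [0.0, 0.191, 0.982, 0.0]
contact_force: [0.0, 0.7, 0.2]
opening: 49.1
grip_force: 8.1
```

Emit:
arm_command([
  [0, 0, 0.5, 0],
  [0, 0, 0, 0],
  [0, 0, 0, 0],
])

```text
time_s: 23.32
ee_pos: [508.9, 275.9, 61.2]
eef_rot: [0.0, 0.191, 0.982, 0.0]
contact_force: [0.3, -0.2, 2.7]
opening: 49.1
grip_force: 8.1
```

Emit:
arm_command([
  [0, 0, 0.4, 0],
  [0, 0, 0, 0],
  [0, 0, 0, 0],
])

```text
time_s: 23.57
ee_pos: [509.0, 275.9, 61.0]
eef_rot: [0.0, 0.191, 0.982, 0.0]
contact_force: [-0.7, -0.7, 5.7]
opening: 49.3
grip_force: 8.2
```

Floor reached (upward force 5.7 N). I'll open slowly, then retract straight up.

Emit:
arm_command([
  [0, 0, -0.3, 0],
  [0, 0, 0, 0],
  [0, 0, 0, 0],
], jaw=103)

```text
time_s: 23.82
ee_pos: [509.1, 276.1, 60.9]
eef_rot: [0.0, 0.191, 0.982, 0.0]
contact_force: [0.2, 0.8, 2.5]
opening: 51.4
grip_force: 2.0
```

Emit:
arm_command([
  [0, 0, 0, 0],
  [0, 0, 0, 0],
  [0, 0, 0, 0],
  [0, 0, 0, 0],
  [0, 0, 0, 0],
], jaw=0)

```text
time_s: 24.23
ee_pos: [508.6, 275.8, 60.5]
eef_rot: [-0.0, 0.191, 0.982, -0.0]
contact_force: [-0.6, -0.8, -1.0]
opening: 85.6
grip_force: 0.0
```

Emit:
arm_command([
  [0, 0, -8, 0],
  [0, 0, -20, 0],
  [0, 0, -30, 0],
  [0, 0, -35, 0],
  [0, 0, -35, 0],
])

```text
time_s: 24.65
ee_pos: [508.1, 275.6, 190.2]
eef_rot: [-0.001, 0.191, 0.982, -0.0]
contact_force: [0.8, 0.8, -0.5]
opening: 85.7
grip_force: 0.0
```

Emit:
arm_command([
  [0, 0, -35, 0],
  [0, 0, 0, 0],
  [0, 0, 0, 0],
  [0, 0, 0, 0],
  [0, 0, 0, 0],
])

```text
time_s: 25.07
ee_pos: [507.6, 275.4, 222.6]
eef_rot: [-0.001, 0.191, 0.982, -0.001]
contact_force: [1.0, -0.5, 0.5]
opening: 85.5
grip_force: 0.0
```

Run:
```python
from h import *
s=telemetry.state(); print(s['time_s'],s['ee_pos'].round(1),s['contact_force'].round(2),s['opening'])
th=np.radians(17.7); ex=np.array([np.cos(th),np.sin(th)]); o=np.array([603,-24.])
for n in('wrist','scene','side'):
    c=cap(n); W=cloud(c); I=c['image'].astype(int); mx=I.max(2);sat=mx-I.min(2)
    def sel(cx,cy,r,z0,z1,m): return W[m&(np.hypot(W[...,0]-cx,W[...,1]-cy)<r)&(W[...,2]>z0)&(W[...,2]<z1)]
    P=sel(508,274,45,108,124,sat<60); print(n,'crown',len(P),rect(P) if len(P)>5 else '',np.median(P[:,2]) if len(P) else '')
    if n!='wrist':
        P=sel(600,-25,32,77,90,(mx>65)&(I[...,0]-I[...,2]<25)); print(' fuse',len(P),rect(P),np.percentile(P[:,2],[50,95]).round(1))
        P=sel(499,-279,40,20,50,(sat<45)&(mx>100)); print(' spare',len(P),rect(P))
```

```text
25.0667 [507.6 275.4 222.6] [ 0.98 -0.52  0.52] 85.45366545234126
wrist crown 1132 (array([508. , 276.4]), array([39.6, 19.5]), 67.6) 116.4680276083748
scene crown 105 (array([508.9, 274.7]), array([37.3, 20.5]), 68.9) 116.83942007271071
 fuse 150 (array([603.2, -23.9]), array([52.9, 15.9]), 20.1) [83.1 85.9]
 spare 269 (array([ 499.2, -278.1]), array([21.4, 59.9]), 80.3)
side crown 62 (array([506. , 272.6]), array([37.9, 18.4]), 63.2) 116.45919505624681
 fuse 101 (array([603.7, -23.9]), array([55.4, 16.7]), 16.5) [82.3 85. ]
 spare 259 (array([ 496.7, -279.2]), array([21.4, 57. ]), 78.6)
```

All checks hold: the tongs are upright with the crown at 116.5 mm, the fuse is home, and the spare is untouched.

```bash
python3 -c "
from rig import manip; print(manip.job_done())"
```

```text
the job is handed in; nothing more can be done
None
```

The job is handed in at about 25 s: the smaller fuse is home between plate and lip, the tongs are back upright in their stand, and the bigger fuse is where it was.

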